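# Stack the sanding drum on its studs and pin it

## Task

Build up the sanding drum: stack every plywood disc on the blue assembly hub, turning each one until its three large holes line up with the studs so that it slides down and lies flat and fully home. When all the discs are on, drop the three red-capped drive rods from the rack through the small holes in the stack, one to a socket, until each bottoms out in the hub. Do not disturb the sanding block, the dark offcut beside the fence or the brush.

Things in the scene. Friction and masses are not known exactly. Their poses are not given: they have to be found in the camera images.
- hub: fixed blue round base, 132 mm wide, 20 mm high; origin: centre of its underside on the table, z up. Three upright 14 mm studs with tapered tops, on a 50 mm radius at 0, 120, 240 deg from its x, reach 74 mm above the table. Discs stack on the base: disc centres 28, 44, 60 mm above the table for the first, second, third
- socket0 (a point): blind socket in the hub, 12.5 mm wide, 16 mm deep. Point: centre of its floor, 4 mm above the table, on a 50 mm radius at 60 degrees from the hub's x axis; the small holes of seated discs lie over it
- socket1 (a point): blind socket in the hub, 12.5 mm wide, 16 mm deep. Point: centre of its floor, 4 mm above the table, on a 50 mm radius at 180 degrees from the hub's x axis; the small holes of seated discs lie over it
- socket2 (a point): blind socket in the hub, 12.5 mm wide, 16 mm deep. Point: centre of its floor, 4 mm above the table, on a 50 mm radius at 300 degrees from the hub's x axis; the small holes of seated discs lie over it
- disc0_center (a point): plywood disc, 130 mm wide, 16 thick, faces alike, may be absent. Point: its centre; z its axis, x along its grip bar: 16 mm wide, as thick as the disc, across the open bore; finger windows beside it reach 34 mm from the centre line. On a 50 mm radius: three large 17.5 mm holes at 0, 120, 240 deg from x (only these pass the 14 mm studs), three small 13.5 mm ones at 60, 180, 300 deg. 0.16 kg
- disc1_center (a point): plywood disc, 130 mm wide, 16 thick, faces alike, may be absent. Point: its centre; z its axis, x along its grip bar: 16 mm wide, as thick as the disc, across the open bore; finger windows beside it reach 34 mm from the centre line. On a 50 mm radius: three large 17.5 mm holes at 0, 120, 240 deg from x (only these pass the 14 mm studs), three small 13.5 mm ones at 60, 180, 300 deg. 0.16 kg
- disc2_center (a point): plywood disc, 130 mm wide, 16 thick, faces alike, may be absent. Point: its centre; z its axis, x along its grip bar: 16 mm wide, as thick as the disc, across the open bore; finger windows beside it reach 34 mm from the centre line. On a 50 mm radius: three large 17.5 mm holes at 0, 120, 240 deg from x (only these pass the 14 mm studs), three small 13.5 mm ones at 60, 180, 300 deg. 0.16 kg
- rod0_center (a point): steel drive rod upright in the rack: 104 mm long; shank 9 mm thick; from 74 mm above its foot up, a round red cap 20 mm wide, 30 mm high; 0.06 kg. Point: on its axis, half-way up (52 mm above its foot); z points to the cap. Its foot starts 8 mm above the table
- rod1_center (a point): steel drive rod upright in the rack: 104 mm long; shank 9 mm thick; from 74 mm above its foot up, a round red cap 20 mm wide, 30 mm high; 0.06 kg. Point: on its axis, half-way up (52 mm above its foot); z points to the cap. Its foot starts 8 mm above the table
- rod2_center (a point): steel drive rod upright in the rack: 104 mm long; shank 9 mm thick; from 74 mm above its foot up, a round red cap 20 mm wide, 30 mm high; 0.06 kg. Point: on its axis, half-way up (52 mm above its foot); z points to the cap. Its foot starts 8 mm above the table
- rack: fixed dark wooden rod rack, 140 (its x) x 46 x 40 mm, origin under its centre; three holes 11 mm wide and 32 mm deep in its top, at -45, 0 and 45 mm along its x, hold the rods
- cork_block: cork sanding block, 65x100x30 mm, a bystander; origin under its centre
- offcut: dark wood offcut on the left of the fence, 100x32x20 mm, a bystander; origin under its centre
- brush: bench brush, 42x230x43 mm, a bystander; origin under its centre

How it is judged:
By the outcome, as a careful person would: the job done as asked, in the order asked, and still so for the second after the job is handed in, with the robot touching nothing.
Of disc0, disc1, disc2 only 2 to 3 are there at a start; the rules pass over those that are not, and their reading is None.
At some moment in a run one of disc0, disc1, disc2 may be knocked a few centimetres aside while the robot is not near it.
It also fails if it takes over 200 s, if anything falls off the work surface, if the arm or the gripper's body presses on something with over 40 N, if the wrist force passes 120 N, or if a joint passes its speed limit or range.

## Robot

A 6-joint arm with a two-finger parallel gripper is mounted at the origin on a cart in front of the work surface, level with it; the furniture and walls round the work are solid. World frame = base frame: x ahead of the robot, y to its left, z up, the work surface at z = 0. Lengths are in m, angles in rad, forces in N, time in s.
With the tool pointing down it reaches from about 0.325 to 0.9 m from the base axis. Payload 6.1 kg.
Tool frame: the origin (TCP) lies between the finger pads; the fingertips stand 8 mm ahead of it and the grasp point (between the pads) lies 11 mm behind it (bot.finger_overhang is the z of the fingertips in the tool frame, in m); z points along the fingers, y is the line along which they close (so a half turn about z gives the same grasp; the last joint's range is limited). The gripper opens to 87 mm and grips with 3 to 60 N. Pads are 19 mm wide; open, the fingers measure 117 mm over their backs; the gripper's body (75 mm by 190 mm) begins 51 mm behind the grasp point.
Start: joints at [1.004, 0.22, 1.526, -0, 1.395, -0.126], TCP at [0.267, 0.565, 0.231] pointing down, gripper open.
Joint ranges: [-2.98, 2.98], [-0.91, 2.08], [0.09, 2.57], [-1.24, 4.39], [0.2, 2.65], [-2.68, 2.68]. Speed limits (rad/s): [2.57, 2.57, 3.01, 3.14, 3.14, 3.14].

## Interface

Orientations are given as a rotation vector (axis times angle).
In Python, from rig import bot gives the robot as it stands.
- The arm moves only by the tool step_arm, never from a script. Its argument "targets" is a list that holds one entry, the list of rows, each a list of 6 numbers: the shift along the tool's x, y, z normalised to -1 to 1, where 1 is 200 mm, then the turn, a rotation vector about the tool's x, y, z normalised to -1 to 1, where 1 is 0.08 rad. A call has 1 to 20 rows; each row shifts and turns the commanded pose from where the row before left it, along the tool's axes as they then stand; what a row does not reach is not made up. A row lasts 1/10 s, in which the tool goes at most 50 mm and 8.59 degrees, less where a joint would pass 70% of its speed; a pose out of reach is approached as far as the arm can. A call with a number of a shift or a turn outside -1 to 1 is refused whole. A call with a gripper value outside its range is refused whole. "jaw" is the gripper command: -1 is shut, 1 is fully open, values between are in proportion, set as the call begins (left out, the last holds). The fingers move at their own pace and stop on an object; "squeeze" is the grip in N (left out, the last holds). Time passes only in rows, so rows that do not move let the fingers close. It gives the time, the measured TCP pose, the force, the opening and the grip force at its end, in the units of the state.
- bot.get_obs(): the state, without advancing time (a new reading comes with each control period).
- bot.grab_frame(name): name is "scene" or "top" or "wrist"; returns a dict with "image" (480x640x3 uint8, red, green, blue), "depth" (480x640 float32, m along the optical axis (not along the pixel's ray), 0 where there is no reading), "fovy" (degrees; the focal length in pixels is half the picture's height over the tangent of half this angle, whatever the lens; pixels are square), "cx", "cy" (the principal point, pixels), "R" (3x3) and "t" (3): a world point X has camera coordinates R X + t. Camera axes: x right, y down, z forward; pixel columns grow to the right and rows downward; lengths in m; the calibration is good to about 2 mm. The wrist camera is an equidistant fisheye: a pixel r from the principal point sees the ray r / f radians off the axis. A picture is of the moment at which its call begins.
- bot.job_done(): hands the job in; it is judged then, once.
The state is a dict: "clock": time; "joint_positions": joint angles; "qd": joint speeds; "effort": joint torques, N m; "eef_pos": TCP position; "orientation": TCP orientation; "ft_force": force on the tool from outside, world axes, zero at the start; "torque": the same for the moment, N m; "grip_width": finger opening in m; "finger_force": force on a finger pad.
Only numpy, scipy, OpenCV 4.12 (cv2) and the standard library are available. Lean on these libraries where they do the work, as an engineer would, in place of code of your own. Each camera call takes 0.05 s, during which the arm holds its last target. There are 200 camera calls.

## Working session

There is one attempt and no reset: what is moved stays moved. The work goes in short steps, Python scripts to look and compute and a tool call to move; the robot and the scene stay as the last step left them, time stands still between calls to the robot, and variables do not carry over. Pictures are saved under pics/ and viewed, at most 14 in all, crops included, and the job is handed in when it is done.

Besides the shell and the picture viewer there is one more tool, called after "Request:" as name(argument=value, ...) on one line, values as JSON. step_arm: Moves the arm, as the interface text tells. Scaled input: -1 to 1 covers 200 mm each way for a shift and 0.08 rad each way for a turn. Its arguments: {"type":"object","properties":{"targets":{"type":"array"},"jaw":{"type":"number"},"squeeze":{"type":"number"}},"required":["targets"]}

```bash
mkdir -p pics; ls
cat > h.py <<'E'
import numpy as np, cv2
from rig import bot
def grab(n,save=None):
    f=bot.grab_frame(n); f['f']=240/np.tan(np.radians(f['fovy'])/2)
    if save: cv2.imwrite('pics/'+save,f['image'][:,:,::-1]); np.savez('pics/'+save+'.npz',**f)
    return f
def cloud(f):  # pinhole: world points per pixel
    v,u=np.mgrid[:480,:640]; d=f['depth']
    c=np.stack([(u-f['cx'])/f['f']*d,(v-f['cy'])/f['f']*d,d],-1)
    return (c-f['t'])@f['R']
E
python3 - <<'E'
from h import *
for n in('top','scene'):
    f=grab(n,n+'0.png'); P=cloud(f); print(n,f['fovy'],f['cx'],f['cy'],f['R'].round(3).tolist(),f['t'],P[240,320])
print(bot.get_obs())
E
```

```text
pics
top 51.22348737924406 322.2017107991958 238.27957512717822 [[-0.001, -1.0, 0.008], [-0.992, -0.0, -0.125], [0.125, -0.008, -0.992]] [-0.03942748  0.63797736  1.43465898] [ 0.63773178 -0.03328451  0.00068439]
scene 57.58935201354283 326.6230844652589 243.3932667155548 [[0.681, -0.732, 0.001], [-0.304, -0.284, -0.909], [0.666, 0.619, -0.416]] [-0.43506785  0.26331483  0.89314597] [0.64393893 0.03213308 0.07546653]
{'clock': 0.1, 'joint_positions': array([ 1.00392525e+00,  2.21152782e-01,  1.52749348e+00, -1.17902883e-05,
        1.39468875e+00, -1.26083554e-01]), 'qd': array([ 2.14394959e-04, -1.68896280e-03, -2.93545654e-03,  8.14222124e-04,
       -5.47690218e-05, -1.75578420e-04]), 'effort': array([ 1.97516806e-04, -4.95945024e+01, -3.88519979e+01,  7.00303609e-02,
        5.15322725e-02, -4.44050556e-05]), 'eef_pos': array([0.26636258, 0.56480151, 0.22954491]), 'orientation': array([-6.86665368e-01, -3.06503502e+00,  2.57996934e-03]), 'ft_force': array([-0.05035543,  0.66745784,  0.04880839]), 'torque': array([0.04540001, 0.01151596, 0.02013729]), 'finger_force': 0.0, 'grip_width': 0.08708592486802645}
```

View pics/top0.png

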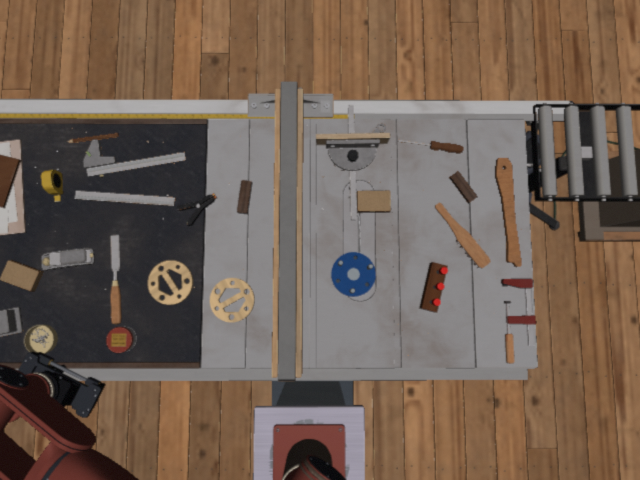

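View pics/scene0.png

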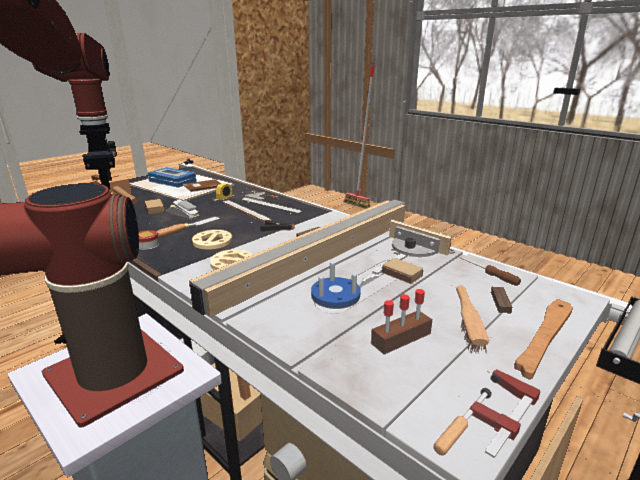

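The top view shows the hub at (353,274), the rod caps at (444,270), (439,286) and (435,301), and two discs at (170,282) and (231,300) left of the fence. No third disc is visible. The scene view agrees.

```bash
cat >> h.py <<'E'
def project(f,X,fish=False):
    c=np.asarray(X)@f['R'].T+f['t']
    if fish:
        r=np.linalg.norm(c[...,:2],axis=-1); k=np.arctan2(r,c[...,2])/np.maximum(r,1e-9)*f['f']
    else: k=f['f']/c[...,2]
    return np.stack([c[...,0]*k+f['cx'],c[...,1]*k+f['cy']],-1)
def ortho(f,x,y,z,half=.1,res=.0005,fish=False):
    """image of plane z; row = +x upward, col = -y right ; returns img; px(x,y)"""
    n=int(2*half/res)+1; g=np.linspace(-half,half,n)
    X=np.stack([x-g[:,None]+0*g[None],y-g[None]+0*g[:,None],np.full((n,n),z)],-1)
    m=project(f,X,fish).astype(np.float32)
    return cv2.remap(f['image'],m[...,0],m[...,1],cv2.INTER_LINEAR)
E
python3 - <<'E'
from h import *
f=dict(np.load('pics/top0.png.npz')); P=cloud(f); im=f['image'].astype(int)
def px(u,v): return P[v,u].round(4)
hsv=cv2.cvtColor(f['image'],cv2.COLOR_RGB2HSV)
for n,(u,v,w) in dict(discA=(170,282,28),discB=(231,300,28)).items():
    m=np.zeros((480,640),bool); m[v-w:v+w,u-w:u+w]=1
    m&=(P[...,2]>.009)&(P[...,2]<.05)&(im[...,0]>150)&(im[...,0]-im[...,2]>40)
    Q=P[m]; c,r=cv2.minEnclosingCircle(Q[:,:2].astype(np.float32)); print(n,m.sum(),np.median(Q[:,2]),c,r)
    print(' nearby table z',px(u-w-4,v),px(u+w+3,v))
b=(hsv[...,0]>100)&(hsv[...,0]<125)&(hsv[...,1]>150)&(np.abs(P[...,0]-.57)<.15)&(np.abs(P[...,1]+.13)<.15)
c,r=cv2.minEnclosingCircle(P[b][:,:2].astype(np.float32)); print('hub',c,r,np.median(P[b][:,2]))
red=((hsv[...,0]<6)|(hsv[...,0]>174))&(hsv[...,1]>180)&(P[...,2]>.1)&(P[...,2]<.12)&(P[...,1]<-.2)
n,l,s,cc=cv2.connectedComponentsWithStats(red.astype(np.uint8))
for i in range(1,n):
    if s[i,4]>8: print('rod',s[i,4],P[l==i].mean(0).round(4))
print('fence',[px(u,v) for u,v in((288,200),(278,300),(299,300),(288,300))])
E
```

```text
discA 934 0.017609235195724465 (0.5102629661560059, 0.41159817576408386) 0.0652671605348587
 nearby table z [5.114e-01 5.101e-01 3.000e-04] [0.5111 0.3213 0.0046]
discB 991 0.017811882973504178 (0.45903724431991577, 0.22815130650997162) 0.06526271998882294
 nearby table z [0.4579 0.3264 0.0013] [ 0.4578  0.1396 -0.0009]
hub (0.5145455002784729, -0.10300017893314362) 0.09701544791460037 0.021664940264166384
rod 37 [ 0.5395 -0.3763  0.1124]
rod 39 [ 0.4955 -0.3646  0.1129]
rod 39 [ 0.4522 -0.3531  0.1119]
fence [array([0.7452, 0.0597, 0.077 ]), array([0.4575, 0.086 , 0.0732]), array([0.4574, 0.0262, 0.0808]), array([0.4574, 0.0572, 0.0814])]
```

```bash
cat >> h.py <<'E'
from scipy.spatial.transform import Rotation as Rn
def pose():
    o=bot.get_obs(); return np.array(o['eef_pos']),Rn.from_rotvec(o['orientation']),o
def plan(x,y,z,yaw=None,vmax=.045,wmax=.078,n=None):
    """yaw = world angle of tool y axis (mod pi); rows to go straight from here with tool down"""
    p,R,o=pose(); yt=R.as_matrix()[:,1]; cur=np.arctan2(yt[1],yt[0])
    d=0 if yaw is None else (yaw-cur+np.pi/2)%np.pi-np.pi/2
    T=Rn.from_rotvec([0,0,cur+d])*Rn.from_matrix(np.array([[0,1,0],[1,0,0],[0,0,-1.]]).T)
    w=(R.inv()*T).as_rotvec(); D=np.array([x,y,z])-p
    n=n or int(max(np.ceil(np.linalg.norm(D)/vmax),np.ceil(np.abs(w).max()/wmax),1))
    rows=[]
    for k in range(n):
        Rk=R*Rn.from_rotvec(w*k/n)
        rows.append([round(float(a),4) for a in np.r_[Rk.inv().apply(D/n)/.2,w/n/.08]])
    print('n',n,'j6',o['joint_positions'][5].round(2),'yaw change deg',np.degrees(d).round(1))
    i=0
    while i<n:
        j=i
        while j+1<n and rows[j+1]==rows[i]: j+=1
        print(j-i+1,'x',rows[i]); i=j+1
    return rows
E
python3 - <<'E'
from h import *
p,R,o=pose(); f=grab('wrist','w0.png')
C=-f['R'].T@f['t']; print('cam in tool',R.inv().apply(C-p),'axes (rows cam x,y,z in tool)\n',(f['R']@R.as_matrix()).round(3),f['fovy'],f['cx'],f['cy'],f['f'])
t=dict(np.load('pics/top0.png.npz'))
a=[ortho(t,x,y,z,half=.08,res=.0005) for x,y,z in((.510,.4116,.016),(.459,.228,.016))]
cv2.imwrite('pics/o1.png',np.hstack(a)[:,:,::-1])
plan(.459,.228,.30)
E
```

```text
cam in tool [ 0.0673816  -0.00094573 -0.15458725] axes (rows cam x,y,z in tool)
 [[ 0.001  1.    -0.001]
 [-0.967  0.    -0.255]
 [-0.255  0.001  0.967]] 65.70646984690485 318.0567941241544 239.16892097621223 371.64829954431775
n 9 j6 -0.13 yaw change deg 0.0
2 x [-0.1766, -0.1237, -0.0389, -0.0021, -0.0002, -0.0]
1 x [-0.1766, -0.1237, -0.039, -0.0021, -0.0002, -0.0]
5 x [-0.1766, -0.1236, -0.039, -0.0021, -0.0002, -0.0]
1 x [-0.1766, -0.1236, -0.0391, -0.0021, -0.0002, -0.0]
```

View pics/o1.png

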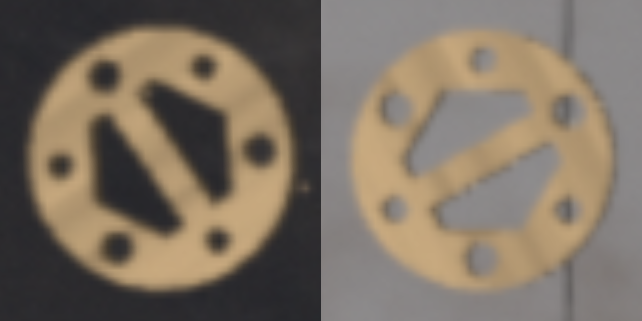

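Disc A's grip bar points to its large hole at (105,75). Disc B's points to its large hole at (567,110). In world angles, A is about 33° and B about -59°.

Run:
```python
from h import *
plan(.459,.228,.20,np.radians(30.5),n=10)
```

```text
n 10 j6 -0.13 yaw change deg -34.2
1 x [-0.1589, -0.1112, 0.015, -0.0019, 0.0004, 0.7471]
1 x [-0.1653, -0.1015, 0.015, -0.0019, 0.0004, 0.7471]
1 x [-0.1711, -0.0915, 0.0149, -0.0019, 0.0004, 0.7471]
1 x [-0.1762, -0.0811, 0.0149, -0.0019, 0.0004, 0.7471]
1 x [-0.1808, -0.0704, 0.0149, -0.0019, 0.0004, 0.7471]
1 x [-0.1846, -0.0595, 0.0149, -0.0019, 0.0004, 0.7471]
1 x [-0.1879, -0.0484, 0.0149, -0.0019, 0.0004, 0.7471]
1 x [-0.1904, -0.0371, 0.0149, -0.0019, 0.0004, 0.7471]
1 x [-0.1923, -0.0256, 0.0148, -0.0019, 0.0004, 0.7471]
1 x [-0.1935, -0.0141, 0.0148, -0.0019, 0.0004, 0.7471]
```

Request:
step_arm(targets=[[[-0.159, -0.111, 0.015, 0, 0, 0.747], [-0.165, -0.101, 0.015, 0, 0, 0.747], [-0.171, -0.092, 0.015, 0, 0, 0.747], [-0.176, -0.081, 0.015, 0, 0, 0.747], [-0.181, -0.07, 0.015, 0, 0, 0.747], [-0.185, -0.06, 0.015, 0, 0, 0.747], [-0.188, -0.048, 0.015, 0, 0, 0.747], [-0.19, -0.037, 0.015, 0, 0, 0.747], [-0.192, -0.026, 0.015, 0, 0, 0.747], [-0.193, -0.014, 0.015, 0, 0, 0.747], [0, 0, 0, 0, 0, 0], [0, 0, 0, 0, 0, 0]]], jaw=1)

```text
clock: 1.35
eef_pos: [0.4592, 0.2281, 0.2002]
orientation: [-1.561, -2.725, 0.0]
ft_force: [0.4, 0.2, -0.3]
grip_width: 0.087
finger_force: 0.0
```

```bash
cat >> h.py <<'E'
from scipy.optimize import minimize
RES=.0005
def template(th,half=.08):
    """disc mask (1 wood, 0 not), supersampled; th = world angle of disc x axis"""
    n=int(2*half/RES)+1; g=np.linspace(-half,half,n)
    X=-g[:,None]+0*g[None]; Y=-g[None]+0*g[:,None]
    c,s=np.cos(th),np.sin(th); a,b=c*X+s*Y,-s*X+c*Y; r=np.hypot(a,b)
    sd=r-.065
    for k in range(6):
        t=k*np.pi/3; R=(.0175 if k%2==0 else .0135)/2
        sd=np.maximum(sd,R-np.hypot(a-.05*np.cos(t),b-.05*np.sin(t)))
    care=~((np.abs(b)>.006)&(r<.042)) # ignore window shape
    return np.clip(.5-sd/.0015,0,1).astype(np.float32),care
def wood(img):
    i=img.astype(np.float32); return np.clip((i[...,0]-i[...,2]-25)/40,0,1)
def fitdisc(f,x,y,th,z=.016,fish=True,name=None):
    """exhaustive local fit by shifts (matchTemplate, masked) and angles"""
    W=wood(ortho(f,x,y,z,half=.095,res=RES,fish=fish)).astype(np.float32); best=(9e9,)
    for d in np.radians(np.arange(-10,10.1,.5)):
        T,m=template(th+d); m=m.astype(np.float32)
        S=cv2.matchTemplate(W,T,cv2.TM_SQDIFF,mask=m); v,_,(u,w),_=cv2.minMaxLoc(S)
        if v<best[0]: best=(v,x-(w-30)*RES,y-(u-30)*RES,th+d,v/m.sum())
    if name: cv2.imwrite('pics/'+name,(W*255).astype(np.uint8))
    return best[1:]
E
python3 - <<'E'
from h import *
p,R,o=pose(); print(p,R.as_rotvec(),o['joint_positions'][5],o['clock'])
f=grab('wrist','w1.png'); x,y,th,e=fitdisc(f,.459,.228,np.radians(-59.5)); print(x,y,np.degrees(th),e)
t=dict(np.load('pics/top0.png.npz'))
for a in((.459,.228,-59.5),(.510,.4116,33)):
    x,y,th,e=fitdisc(t,a[0],a[1],np.radians(a[2]),fish=False); print('top',x,y,np.degrees(th),e)
E
```

```text
[0.4591832  0.22806005 0.20022724] [-1.56077851e+00 -2.72543540e+00  4.34041008e-04] -0.22399687536709764 1.35
0.46 0.2275 -60.5 0.0057974374
top 0.459 0.2275 -60.5 0.008439084
top 0.511 0.4111 34.50000000000001 0.008066353
```

View pics/w1.png

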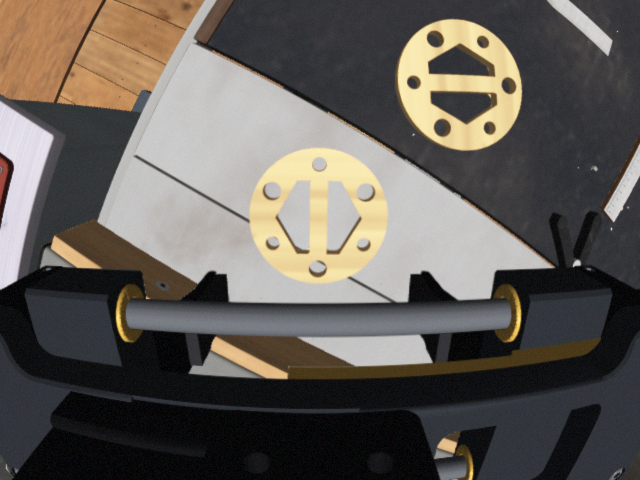

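The wrist view shows disc B at (318,215) with its bar vertical in the picture, so along tool x. Its fit agrees with the top view to 1 mm. The finger windows taper, so I'll check their profile before choosing an opening.

Run:
```python
from h import *
f=dict(np.load('pics/w1.png.npz'))
W=wood(ortho(f,.460,.2275,.016,half=.07,res=RES,fish=True)); th=np.radians(-60.5)
W0=wood(ortho(f,.460,.2275,.0,half=.07,res=RES,fish=True))
def at(W,a,b):
    dx=a*np.cos(th)-b*np.sin(th); dy=a*np.sin(th)+b*np.cos(th)
    return W[int(round((.07-dx)/RES)),int(round((.07-dy)/RES))]
for b in list(range(-36,-5,3))+list(range(6,37,3)):
    s=[a for a in np.arange(-40,40.1,1) if at(W,a/1e3,b/1e3)<.5 ]
    print(b,(min(s),max(s),len(s)) if s else None)
plan(.460,.2275,.09,np.radians(29.5),n=4)
```

```text
-36 (np.float64(-29.0), np.float64(5.0), 21)
-33 (np.float64(-12.0), np.float64(9.0), 22)
-30 (np.float64(-17.0), np.float64(15.0), 33)
-27 (np.float64(-22.0), np.float64(20.0), 43)
-24 (np.float64(-28.0), np.float64(25.0), 54)
-21 (np.float64(-33.0), np.float64(30.0), 64)
-18 (np.float64(-34.0), np.float64(31.0), 66)
-15 (np.float64(-34.0), np.float64(33.0), 68)
-12 (np.float64(-34.0), np.float64(33.0), 68)
-9 (np.float64(-34.0), np.float64(29.0), 64)
-6 None
6 None
9 (np.float64(-34.0), np.float64(30.0), 65)
12 (np.float64(-34.0), np.float64(33.0), 68)
15 (np.float64(-34.0), np.float64(33.0), 68)
18 (np.float64(-34.0), np.float64(33.0), 67)
21 (np.float64(-33.0), np.float64(30.0), 64)
24 (np.float64(-28.0), np.float64(26.0), 55)
27 (np.float64(-23.0), np.float64(20.0), 44)
30 (np.float64(-18.0), np.float64(15.0), 34)
33 (np.float64(-12.0), np.float64(10.0), 23)
36 (np.float64(-29.0), np.float64(4.0), 21)
n 4 j6 -0.22 yaw change deg -1.0
1 x [-0.0023, 0.0004, 0.138, -0.0012, -0.002, 0.0542]
3 x [-0.0022, 0.0004, 0.138, -0.0012, -0.002, 0.0542]
```

Request:
step_arm(targets=[[[-0.009, 0.002, 0.15, 0, -0.008, 0.217], [0, 0, 0.15, 0, 0, 0], [0, 0, 0.15, 0, 0, 0], [0, 0, 0, 0, 0, 0], [0, 0, 0, 0, 0, 0]]], jaw=-0.38)

```text
clock: 1.9
eef_pos: [0.4597, 0.2282, 0.1107]
orientation: [-1.58, -2.715, 0.002]
ft_force: [0.2, 0.2, -0.6]
grip_width: 0.0548
finger_force: 0.0
```

Run:
```python
from h import *
f=grab('wrist','w2.png'); x,y,th,e=fitdisc(f,.459,.228,np.radians(-60.5)); print(x,y,np.degrees(th),e)
plan(x,y,.0105,th+np.pi/2,n=5)
```

```text
0.4605 0.2275 -60.5 0.069336936
n 5 j6 -0.21 yaw change deg -0.1
1 x [-0.0005, -0.0009, 0.1014, 0.0036, 0.0019, 0.0045]
3 x [-0.0006, -0.0008, 0.1014, 0.0036, 0.0019, 0.0045]
1 x [-0.0006, -0.0007, 0.1014, 0.0036, 0.0019, 0.0045]
```

Request:
step_arm(targets=[[[-0.001, -0.002, 0.05, 0.01, 0.01, 0.02], [-0.002, -0.002, 0.05, 0.01, 0, 0], [0, 0, 0, 0, 0, 0], [0, 0, 0, 0, 0, 0], [0, 0, 0, 0, 0, 0], [0, 0, 0.1, 0, 0, 0], [0, 0, 0.1, 0, 0, 0], [0, 0, 0.1, 0, 0, 0], [0, 0, 0.06, 0, 0, 0], [0, 0, 0.039, 0, 0, 0], [0, 0, 0, 0, 0, 0]]], jaw=-0.38)

```text
clock: 3.05
eef_pos: [0.4594, 0.2261, 0.01]
orientation: [-1.584, -2.711, 0.004]
ft_force: [0.7, 0.0, 0.8]
grip_width: 0.0269
finger_force: 0.0
```

Request:
step_arm(targets=[[[0, 0, 0, 0, 0, 0], [0, 0, 0, 0, 0, 0], [0, 0, 0, 0, 0, 0], [0, 0, 0, 0, 0, 0]]], jaw=-1, squeeze=30)

```text
clock: 3.45
eef_pos: [0.4607, 0.2265, 0.0117]
orientation: [1.584, 2.713, -0.0]
ft_force: [-0.6, -0.3, 5.2]
grip_width: 0.0155
finger_force: 30.0
```

Request:
step_arm(targets=[[[0, 0, -0.05, 0, 0, 0], [0, 0, -0.15, 0, 0, 0], [0, 0, -0.2, 0, 0, 0], [0, 0, -0.2, 0, 0, 0], [0, 0, -0.2, 0, 0, 0], [0, 0, -0.14, 0, 0, 0], [0, 0, 0, 0, 0, 0]]])

```text
clock: 4.15
eef_pos: [0.4629, 0.2274, 0.2043]
orientation: [1.582, 2.708, 0.009]
ft_force: [0.6, -0.4, -2.8]
grip_width: 0.0157
finger_force: 30.0
```

Run:
```python
from h import *
p,R,o=pose(); print(p,R.as_rotvec())
f=grab('wrist','w3.png'); zt=p[2]+.0055-.0015; x,y,th,e=fitdisc(f,p[0],p[1],np.radians(-60.5),z=zt,name='m3.png'); print(x,y,np.degrees(th),e)
t=grab('top','t3.png')
# hub from top: studs & blue
im=ortho(t,.51,-.125,.02,half=.1,res=.0005); cv2.imwrite('pics/hub.png',np.hstack([im,ortho(t,.51,-.125,.074,half=.1,res=.0005)])[:,:,::-1])
hsv=cv2.cvtColor(im,cv2.COLOR_RGB2HSV); b=((hsv[...,0]>100)&(hsv[...,0]<125)&(hsv[...,1]>120)).astype(np.uint8)
b=cv2.morphologyEx(b,cv2.MORPH_OPEN,np.ones((9,9)))
pts=cv2.findNonZero(b); (u,v),r=cv2.minEnclosingCircle(pts); print('hub',.51+.1-v*RES,-.125+.1-u*RES,r*RES)
```

```text
[0.46289722 0.22738326 0.20434299] [1.5817147  2.70817111 0.00888602]
0.46289721869786343 0.22888325641583315 -60.5 0.18337242
hub 0.5345268173217773 -0.13141590881347656 0.06484492492675781
```

View pics/w3.png

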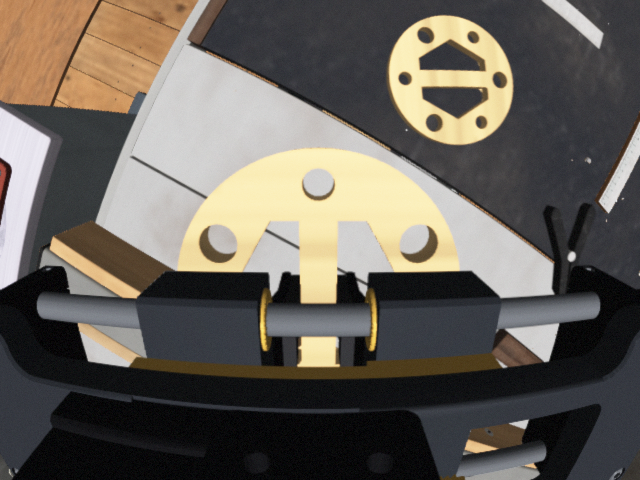

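View pics/hub.png

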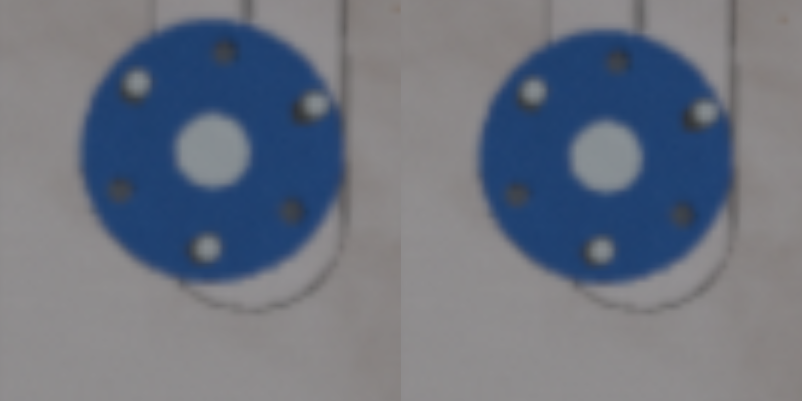

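The wrist view shows disc B held, with its small hole at (318,184) on the tool +x side and its large holes at (218,241) and (418,241). In the rectified hub picture the stud tops are at (533,92), (705,113) and (600,250), so the hub is at about (0.534,-0.131) with its x axis at -67° mod 120.

```bash
cat >> h.py <<'E'
def fcloud(f):
    v,u=np.mgrid[:480,:640]; a=(u-f['cx'])/f['f']; b=(v-f['cy'])/f['f']; r=np.hypot(a,b)
    k=np.tan(r)/np.maximum(r,1e-9); d=f['depth']
    return (np.stack([a*k*d,b*k*d,d],-1)-f['t'])@f['R']
def inhand(f,p,R):
    """fit held disc's plane (depth) and front holes, in the tool frame"""
    P=R.inv().apply((fcloud(f)-p).reshape(-1,3)).reshape(480,640,3)
    m=(wood(f['image'])>.8)&(f['depth']>0)&(np.abs(P[...,2])<.02)&(P[...,0]>.025)&(P[...,0]<.07)&(np.abs(P[...,1])<.07)
    m=cv2.erode(m.astype(np.uint8),np.ones((3,3)))>0
    A=np.c_[P[m][:,:2],np.ones(m.sum())]; c,*_=np.linalg.lstsq(A,P[m][:,2],rcond=None)
    print('plane z=%.4f+%.3fx+%.3fy'%(c[2],c[0],c[1]),m.sum())
    g=np.arange(-.07,.0701,RES); h=np.arange(.02,.0751,RES)
    Y,X=np.meshgrid(g,h); Z=c[2]+c[0]*X+c[1]*Y
    q=project(f,R.apply(np.stack([X,Y,Z],-1).reshape(-1,3))+p,True).reshape(X.shape+(2,)).astype(np.float32)
    W=wood(cv2.remap(f['image'],q[...,0],q[...,1],cv2.INTER_LINEAR)); W=cv2.GaussianBlur(W,(0,0),1.2)
    def cost(s):
        x0,y0,t=s; ct,st=np.cos(t),np.sin(t); a=ct*(X-x0)+st*(Y-y0); b=-st*(X-x0)+ct*(Y-y0)
        sd=np.hypot(a,b)-.065
        for k in range(6):
            w=k*np.pi/3; sd=np.maximum(sd,(.0175 if k%2 else .0135)/2-np.hypot(a-.05*np.cos(w),b-.05*np.sin(w)))
        M=np.clip(.5-sd/.002,0,1); # small hole at +tool x
        sel=(np.hypot(a,b)>.0)&(a>.036)|((a>.025)&(np.abs(b)>.033))
        return ((W-M)**2)[sel].mean()
    r=min((minimize(cost,[i,j,k],method='Nelder-Mead',options=dict(initial_simplex=np.array([i,j,k])+np.array([[0,0,0],[.003,0,0],[0,.003,0],[0,0,.04]])))
        for i in(-.003,.003) for j in(0,) for k in(0,)),key=lambda r:r.fun)
    print('disc in tool x,y mm, deg',(r.x[:2]*1e3).round(2),np.degrees(r.x[2]).round(2),'cost',round(r.fun,4)); return r.x
E
python3 - <<'E'
from h import *
p,R,o=pose(); f=dict(np.load('pics/w3.png.npz')); inhand(f,p,R)
plan(.585,-.25,.26,np.radians(23),n=12)
E
```

```text
plane z=-0.0101+0.002x+-0.010y 14017
disc in tool x,y mm, deg [0.1  3.26] -0.11 cost 0.0281
n 12 j6 -0.21 yaw change deg -6.4
1 x [-0.1985, -0.0522, -0.0254, -0.0007, 0.0001, 0.1167]
1 x [-0.199, -0.0503, -0.0254, -0.0007, 0.0001, 0.1167]
1 x [-0.1994, -0.0485, -0.0254, -0.0007, 0.0001, 0.1167]
1 x [-0.1999, -0.0466, -0.0254, -0.0007, 0.0001, 0.1167]
1 x [-0.2003, -0.0447, -0.0254, -0.0007, 0.0001, 0.1167]
1 x [-0.2007, -0.0429, -0.0254, -0.0007, 0.0001, 0.1167]
1 x [-0.2011, -0.041, -0.0254, -0.0007, 0.0001, 0.1167]
1 x [-0.2015, -0.0391, -0.0254, -0.0007, 0.0001, 0.1167]
1 x [-0.2018, -0.0372, -0.0254, -0.0007, 0.0001, 0.1167]
1 x [-0.2022, -0.0353, -0.0254, -0.0007, 0.0001, 0.1167]
1 x [-0.2025, -0.0335, -0.0254, -0.0007, 0.0001, 0.1167]
1 x [-0.2028, -0.0316, -0.0254, -0.0007, 0.0001, 0.1167]
```

Run:
```python
from h import *
f=dict(np.load('pics/w1.png.npz')); P=fcloud(f); print(P[215,318],P[190,180],P[217,293],P[190,395])
f=dict(np.load('pics/w3.png.npz')); p,R,o=pose(); P=R.inv().apply((fcloud(f)-p).reshape(-1,3)).reshape(480,640,3)
for v,u in((230,318),(160,318),(215,250),(215,390),(260,318)): print(v,u,P[v,u].round(4),f['image'][v,u])
C=-f['R'].T@f['t']; print(R.inv().apply(C-p),f['R']@R.as_matrix())
# holes: dark/non-wood blobs inside
for z in (-.010,-.0045):
    for v,u in((184,318),(241,218),(241,418)):
        a=np.array([u-f['cx'],v-f['cy']])/f['f']; r=np.hypot(*a); d=np.array([*(a/r*np.sin(r)),np.cos(r)])
        d=R.inv().apply(f['R'].T@d); c=R.inv().apply(C-p); print(z,(c+d*(z-c[2])/d[2]).round(4))
```

```text
[0.4588524  0.22955294 0.01567748] [ 3.27266760e-01  1.79798725e-01 -3.26699635e-05] [4.40370170e-01 2.12949353e-01 1.41404123e-04] [5.12151897e-01 2.86598574e-01 3.74903739e-04]
230 318 [ 0.0311  0.0033 -0.0097] [249 234 182]
160 318 [ 0.06    0.0033 -0.0093] [251 239 189]
215 250 [ 0.0376 -0.0249 -0.0098] [249 234 181]
215 390 [ 0.0377  0.0332 -0.0103] [249 234 181]
260 318 [ 0.018   0.0033 -0.0095] [245 227 170]
[ 0.06688123  0.00187649 -0.15984881] [[ 6.39429071e-04  9.99955457e-01 -9.41673497e-03]
 [-9.66797032e-01 -1.78822677e-03 -2.55539234e-01]
 [-2.55544691e-01  9.26747064e-03  9.66752825e-01]]
-0.01 [ 0.0503  0.0033 -0.01  ]
-0.01 [ 0.0265 -0.0394 -0.01  ]
-0.01 [ 0.0264  0.0462 -0.01  ]
-0.0045 [ 0.0497  0.0033 -0.0045]
-0.0045 [ 0.0251 -0.0409 -0.0045]
-0.0045 [ 0.0249  0.0478 -0.0045]
```

The arm was still settling in that frame, so I'll hold longer before measuring. Now to a spot where the wrist camera sees the hub.

Request:
step_arm(targets=[[[-0.198, -0.052, -0.027, 0, 0, 0.117], [-0.199, -0.05, -0.027, 0, 0, 0.117], [-0.199, -0.048, -0.027, 0, 0, 0.117], [-0.2, -0.047, -0.027, 0, 0, 0.117], [-0.2, -0.045, -0.027, 0, 0, 0.117], [-0.201, -0.043, -0.027, 0, 0, 0.117], [-0.201, -0.041, -0.027, 0, 0, 0.117], [-0.202, -0.039, -0.027, 0, 0, 0.117], [-0.202, -0.037, -0.027, 0, 0, 0.117], [-0.202, -0.035, -0.027, 0, 0, 0.117], [-0.202, -0.033, -0.027, 0, 0, 0.117], [-0.203, -0.032, -0.027, 0, 0, 0.117], [0, 0, 0, 0, 0, 0], [0, 0, 0, 0, 0, 0], [0, 0, 0, 0, 0, 0], [0, 0, 0, 0, 0, 0], [0, 0, 0, 0, 0, 0]]])

```text
clock: 5.95
eef_pos: [0.5851, -0.2486, 0.2634]
orientation: [-1.732, -2.62, 0.002]
ft_force: [-0.1, 0.2, -1.9]
grip_width: 0.0156
finger_force: 30.0
```

Run:
```python
from h import *
p,R,o=pose(); f=grab('wrist','w4.png'); p2,R2,_=pose(); print(p,p2,R.as_rotvec())
C=-f['R'].T@f['t']; print(R.inv().apply(C-p))
inhand(f,p,R)
```

```text
[ 0.58511645 -0.24857108  0.26341924] [ 0.58520119 -0.24877278  0.26366241] [-1.73175079e+00 -2.61952880e+00  1.97427409e-03]
[ 0.06721415  0.00046296 -0.15457839]
plane z=-0.0047+0.000x+-0.001y 14245
disc in tool x,y mm, deg [0.88 0.7 ] 0.11 cost 0.0629
```

View pics/w4.png

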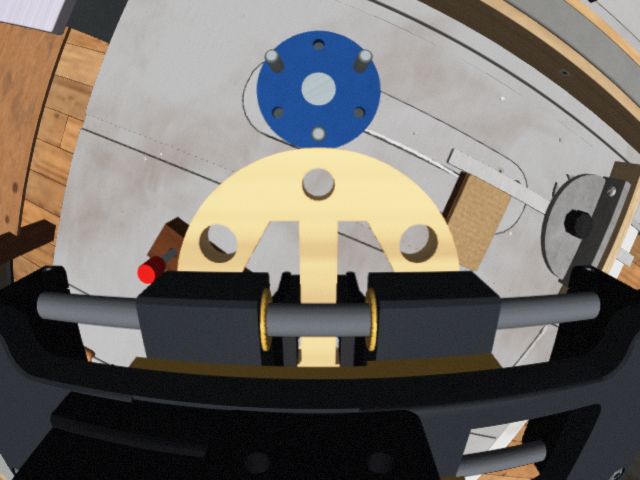

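The wrist view shows the held disc squarely aligned. The hub is at (319,88), with studs at (272,57), (365,57) and (319,133) and sockets at (319,44), (278,112) and (361,112).

```bash
cat >> h.py <<'E'
def ray(f,u,v):
    a=np.array([u-f['cx'],v-f['cy']])/f['f']; r=np.hypot(*a); return f['R'].T@np.array([*(a/r*np.sin(r)),np.cos(r)])
def plane(f,u,v,z): C=-f['R'].T@f['t']; d=ray(f,u,v); return C+d*(z-C[2])/d[2]
def blobs(mask,lo,hi):
    n,l,s,c=cv2.connectedComponentsWithStats(mask.astype(np.uint8)); return [(s[i,4],c[i]) for i in range(1,n) if lo<s[i,4]<hi]
def hub(f,x,y,fish=True,z=.02,half=.075):
    im=ortho(f,x,y,z,half=half,res=.00025,fish=fish).astype(int); b=(im[...,2]-im[...,0]>40)
    out=[]
    b=~(cv2.morphologyEx(b.astype(np.uint8),cv2.MORPH_OPEN,np.ones((3,3)))>0)
    for a,c in blobs(b,1000,40000): out.append((a,x+half-c[1]*.00025,y+half-c[0]*.00025))
    n=cv2.findNonZero((~b).astype(np.uint8)); (u,v),r=cv2.minEnclosingCircle(n)
    print('circle',x+half-v*.00025,y+half-u*.00025,r*.00025)
    for q in out: print(' blob area mm2 %.0f'%(q[0]/16),np.round(q[1:],4))
    return out
def holes(f,p,R,z=-.0047):
    g=np.arange(-.065,.0651,.00025); h=np.arange(.02,.0701,.00025); Y,X=np.meshgrid(g,h)
    q=project(f,R.apply(np.stack([X,Y,0*X+z],-1).reshape(-1,3))+p,True).reshape(X.shape+(2,)).astype(np.float32)
    im=cv2.remap(f['image'],q[...,0],q[...,1],cv2.INTER_LINEAR).astype(int); w=(im[...,0]>205)&(im[...,0]-im[...,2]>35)
    for a,c in blobs(~w,1200,6000): print(' hole mm2 %.0f'%(a/16),'tool mm',((.02+c[1]*.00025)*1e3).round(2),((-.065+c[0]*.00025)*1e3).round(2))
E
python3 - <<'E'
from h import *
f=dict(np.load('pics/w4.png.npz')); p,R,_=pose()
hub(f,.534,-.131); holes(f,p,R)
print('studs@74',[plane(f,u,v,.073)[:2].round(4) for u,v in((272,55),(366,55))])
t=dict(np.load('pics/t3.png.npz')); print('top'); hub(t,.534,-.131,False)
E
```

```text
circle 0.5357328720092773 -0.13159519958496096 0.06630052947998047
 blob area mm2 92 [ 0.5852 -0.1378]
 blob area mm2 183 [ 0.5548 -0.1763]
 blob area mm2 973 [ 0.5357 -0.1314]
 blob area mm2 85 [ 0.5165 -0.086 ]
 blob area mm2 91 [ 0.5061 -0.1715]
 hole mm2 218 tool mm 26.76 -42.5
 hole mm2 270 tool mm 27.14 -16.09
 hole mm2 274 tool mm 27.13 17.28
 hole mm2 220 tool mm 26.79 43.77
 hole mm2 138 tool mm 50.96 0.57
studs@74 [array([ 0.4868, -0.125 ]), array([ 0.5665, -0.0909])]
top
circle 0.5347154083251953 -0.13108480072021483 0.06573158264160156
 blob area mm2 81 [ 0.5843 -0.1371]
 blob area mm2 205 [ 0.5674 -0.0925]
 blob area mm2 1047 [ 0.5347 -0.1311]
 blob area mm2 88 [ 0.5151 -0.0849]
 blob area mm2 84 [ 0.5046 -0.1708]
 blob area mm2 197 [ 0.4858 -0.1272]
```

Run:
```python
from h import *
p,R,_=pose(); off=R.apply([.0012,.0005,0])
plan(.5356-off[0],-.1315-off[1],.11,np.radians(23.1),n=8)
```

```text
n 8 j6 -0.93 yaw change deg 0.0
7 x [0.0788, 0.0, 0.096, -0.0026, -0.0001, -0.0011]
1 x [0.0788, -0.0001, 0.096, -0.0026, -0.0001, -0.0011]
```

Request:
step_arm(targets=[[[0.126, 0, 0.04, -0.02, 0, -0.009], [0.126, 0, 0.04, 0, 0, 0], [0.126, 0, 0.09, 0, 0, 0], [0.126, 0, 0.15, 0, 0, 0], [0.126, 0, 0.2, 0, 0, 0], [0, 0, 0.15, 0, 0, 0], [0, 0, 0.098, 0, 0, 0], [0, 0, 0, 0, 0, 0], [0, 0, 0, 0, 0, 0], [0, 0, 0, 0, 0, 0], [0, 0, 0, 0, 0, 0], [0, 0, 0, 0, 0, 0], [0, 0, 0, 0, 0, 0]]])

```text
clock: 7.3
eef_pos: [0.5363, -0.1341, 0.1108]
orientation: [1.733, 2.619, 0.0]
ft_force: [0.6, 0.4, -0.8]
grip_width: 0.0157
finger_force: 30.0
```

Run:
```python
from h import *
p,R,o=pose(); f=grab('wrist','w5.png'); C=-f['R'].T@f['t']; print(p,R.inv().apply(C-p))
holes(f,p,R)
cv2.imwrite('pics/w5c.png',cv2.resize(f['image'][140:300,150:490,::-1],None,fx=2.3,fy=2.3,interpolation=cv2.INTER_CUBIC))
```

```text
[ 0.5363184  -0.13412683  0.11076559] [ 0.06721973  0.00048844 -0.15460592]
 hole mm2 220 tool mm 26.64 -42.43
 hole mm2 275 tool mm 27.22 -16.05
 hole mm2 276 tool mm 27.21 17.33
 hole mm2 222 tool mm 26.66 43.72
 hole mm2 144 tool mm 50.89 0.6
```

View pics/w5c.png

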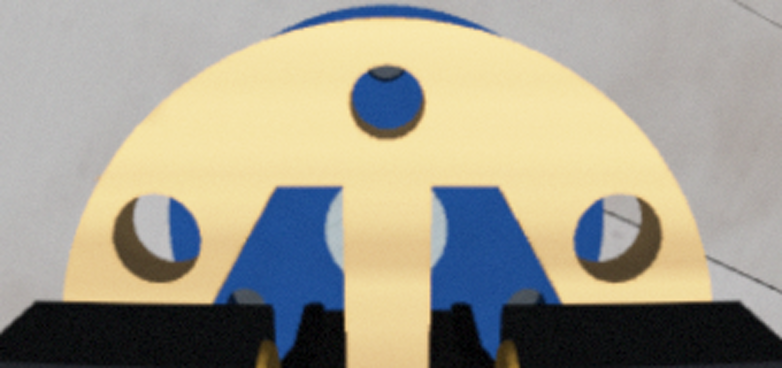

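The crop shows the hub bore and the socket edge at (387,72), centred in the small hole, so lateral alignment is good. I'll check the other axis with numbers.

Run:
```python
from h import *
p,R,o=pose(); f=dict(np.load('pics/w5.png.npz'))
T=lambda u,v,z:(R.inv().apply(plane(f,u,v,z)-p)*1e3).round(2)
cr=lambda a,b:(150+(a+.5)/2.3-.5,140+(b+.5)/2.3-.5)
print('socket lower edge',T(*cr(387,81),.02),'-> centre x -43.75')
print('hub rim top',T(*cr(387,5),.02),'-> -66')
print('spot L/R',T(*cr(325,228),.02),T(*cr(447,228),.02))
print('sock L/R inner tops',T(*cr(245,290),.02),T(*cr(525,290),.02))
# hub rim by colour column profile
im=f['image'].astype(int); col=im[130:260,314:323].mean(1)
b=col[:,2]-col[:,0]; print([(130+i,int(x)) for i,x in enumerate(b) if i<16 or 35<i<52])
plan(p[0],p[1],.07)
```

```text
socket lower edge [46.45  0.84 90.51] -> centre x -43.75
hub rim top [68.31  0.83 90.5 ] -> -66
spot L/R [  2.9  -17.56  90.52] [ 2.9  18.7  90.54]
sock L/R inner tops [-16.7  -42.55  90.52] [-16.7   43.08  90.57]
[(130, -3), (131, -4), (132, -4), (133, -4), (134, -3), (135, -4), (136, -4), (137, -4), (138, -4), (139, -4), (140, -1), (141, 16), (142, 65), (143, 107), (144, 116), (145, 116), (166, -80), (167, -83), (168, -63), (169, -2), (170, 15), (171, 16), (172, 18), (173, 26), (174, 52), (175, 85), (176, 109), (177, 114), (178, 115), (179, 113), (180, 114), (181, 115)]
n 1 j6 -0.79 yaw change deg 0.0
1 x [0.0001, -0.0001, 0.2027, 0.0066, 0.0069, -0.0]
```

Request:
step_arm(targets=[[[0.006, 0, 0.05, 0, 0, 0], [0, 0, 0.05, 0, 0, 0], [0, 0, 0.03, 0, 0, 0], [0, 0, 0.02, 0, 0, 0], [0, 0, 0.02, 0, 0, 0], [0, 0, 0, 0, 0, 0], [0, 0, 0, 0, 0, 0], [0, 0, 0, 0, 0, 0]]])

```text
clock: 8.15
eef_pos: [0.5358, -0.1329, 0.0765]
orientation: [1.733, 2.619, 0.0]
ft_force: [-1.1, -0.1, -1.1]
grip_width: 0.0156
finger_force: 30.0
```

Request:
step_arm(targets=[[[0, 0, 0.03, 0, 0, 0], [0, 0, 0.03, 0, 0, 0], [0, 0, 0.03, 0, 0, 0], [0, 0, 0.03, 0, 0, 0], [0, 0, 0.03, 0, 0, 0], [0, 0, 0.03, 0, 0, 0], [0, 0, 0, 0, 0, 0], [0, 0, 0, 0, 0, 0]]])

```text
clock: 8.95
eef_pos: [0.5353, -0.1327, 0.0398]
orientation: [-1.733, -2.62, 0.0]
ft_force: [0.2, 0.5, -1.0]
grip_width: 0.0157
finger_force: 30.0
```

Request:
step_arm(targets=[[[0, 0, 0.015, 0, 0, 0], [0, 0, 0.015, 0, 0, 0], [0, 0, 0.008, 0, 0, 0], [0, 0, 0, 0, 0, 0], [0, 0, 0, 0, 0, 0]]])

```text
clock: 9.45
eef_pos: [0.5355, -0.1328, 0.0325]
orientation: [-1.733, -2.62, 0.0]
ft_force: [-0.1, -0.9, -2.0]
grip_width: 0.0157
finger_force: 30.0
```

Request:
step_arm(targets=[[[0, 0, 0.004, 0, 0, 0], [0, 0, 0, 0, 0, 0], [0, 0, 0, 0, 0, 0], [0, 0, 0, 0, 0, 0], [0, 0, 0, 0, 0, 0], [0, 0, -0.05, 0, 0, 0], [0, 0, -0.15, 0, 0, 0], [0, 0, -0.2, 0, 0, 0], [0, 0, -0.2, 0, 0, 0], [0, 0, -0.2, 0, 0, 0], [0, 0, -0.2, 0, 0, 0], [0, 0, 0, 0, 0, 0], [0, 0, 0, 0, 0, 0], [0, 0, 0, 0, 0, 0], [0, 0, 0, 0, 0, 0]]], jaw=-0.38)

```text
clock: 10.95
eef_pos: [0.5345, -0.1323, 0.2299]
orientation: [-1.732, -2.618, 0.001]
ft_force: [-0.5, 0.1, 0.4]
grip_width: 0.0272
finger_force: 0.0
```

Run:
```python
from h import *
p,R,o=pose(); f=grab('wrist','w6.png'); P=fcloud(f)
print(fitdisc(f,.5355,-.1315,np.radians(-67),z=.036,name='m6.png'))
w=(wood(f['image'])>.8)&(np.hypot(P[...,0]-.5355,P[...,1]+.1315)<.06); w=cv2.erode(w.astype(np.uint8),np.ones((5,5)))>0
A=np.c_[P[w][:,:2]-[.5355,-.1315],np.ones(w.sum())]; print('plane',np.linalg.lstsq(A,P[w][:,2],rcond=None)[0])
t=grab('top','t6.png'); print('A top',fitdisc(t,.511,.411,np.radians(34.5),fish=False))
x,y,th,_=fitdisc(t,.511,.411,np.radians(34.5),fish=False)
plan(x,y,.22,th+np.pi/2,n=14)
```

```text
(0.5355, -0.1335, np.float64(-1.1693705988362009), np.float32(0.014060658))
plane [-0.04998671  0.14535621  0.04234488]
A top (0.511, 0.411, np.float64(0.6021385919380436), np.float32(0.007567849))
n 14 j6 -0.79 yaw change deg -78.5
1 x [0.1819, 0.0681, 0.0038, -0.0027, -0.0003, 1.2237]
1 x [0.1877, 0.05, 0.0038, -0.0027, -0.0003, 1.2237]
1 x [0.1917, 0.0314, 0.0039, -0.0027, -0.0003, 1.2237]
1 x [0.1939, 0.0125, 0.0039, -0.0027, -0.0003, 1.2237]
1 x [0.1942, -0.0065, 0.0038, -0.0027, -0.0003, 1.2237]
1 x [0.1926, -0.0254, 0.0038, -0.0027, -0.0003, 1.2237]
1 x [0.1892, -0.0441, 0.0038, -0.0027, -0.0003, 1.2237]
1 x [0.184, -0.0624, 0.0038, -0.0027, -0.0003, 1.2237]
1 x [0.177, -0.0801, 0.0038, -0.0027, -0.0003, 1.2237]
1 x [0.1683, -0.097, 0.0038, -0.0027, -0.0003, 1.2237]
1 x [0.158, -0.113, 0.0037, -0.0027, -0.0003, 1.2237]
1 x [0.1462, -0.1279, 0.0037, -0.0027, -0.0003, 1.2237]
1 x [0.133, -0.1416, 0.0037, -0.0027, -0.0003, 1.2237]
1 x [0.1186, -0.1539, 0.0037, -0.0027, -0.0003, 1.2237]
```

View pics/w6.png

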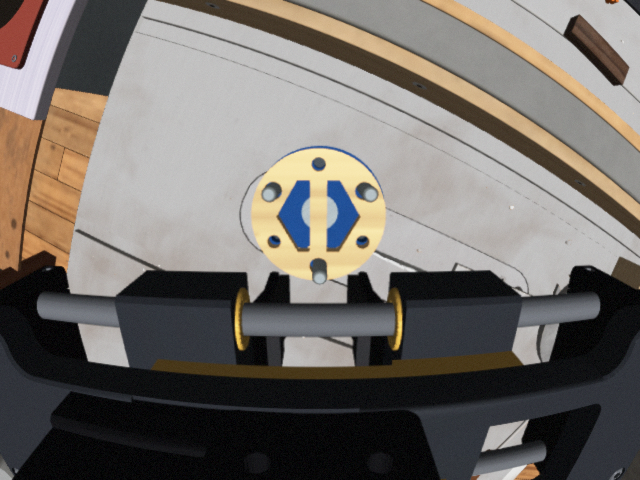

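The disc is on the studs, but blue shows at its upper right around (360,165), so it may be tilted. I'll measure heights around the rim.

Run:
```python
from h import *
f=dict(np.load('pics/w6.png.npz')); P=fcloud(f); w=wood(f['image'])>.6
rel=P[...,:2]-[.5355,-.1315]; r=np.hypot(rel[...,0],rel[...,1]); a=np.degrees(np.arctan2(rel[...,1],rel[...,0]))
for k in range(-180,180,30):
    m=w&(r>.03)&(r<.063)&(np.abs((a-k+180)%360-180)<8)&(P[...,2]<.06); print(k,m.sum(),np.percentile(P[...,2][m],[10,50,90]).round(4))
print('hub blue z',P[215,295],P[150,340], 'studs',P[187,271],P[190,370],P[275,319])
```

```text
-180 172 [0.0354 0.0362 0.0373]
-150 361 [0.0353 0.0363 0.0372]
-120 302 [0.0351 0.0363 0.0373]
-90 342 [0.0351 0.0363 0.0373]
-60 260 [0.0353 0.0363 0.0373]
-30 357 [0.0354 0.0364 0.0374]
0 346 [0.035  0.0364 0.0373]
30 387 [0.0355 0.0365 0.0374]
60 301 [0.0354 0.0364 0.0374]
90 413 [0.0355 0.0365 0.0374]
120 385 [0.0353 0.0363 0.0374]
150 395 [0.0355 0.0364 0.0373]
hub blue z [ 0.51477921 -0.14357566  0.02181056] [ 0.53036808 -0.06703025  0.01923601] studs [ 0.48587152 -0.11905427  0.07152223] [ 0.56367749 -0.0881662   0.07532712] [ 0.5539793  -0.17481861  0.07416999]
```

The disc is flat all round at 36.3 mm, so it is seated. Disc A hasn't moved; going there now.

Run:
```python
from h import *
plan(.511,.411,.20,np.radians(124.5),n=18)
```

```text
n 18 j6 -0.79 yaw change deg -78.5
1 x [0.1415, 0.053, 0.0085, -0.0021, -0.0002, 0.9517]
1 x [0.1451, 0.0421, 0.0085, -0.0021, -0.0002, 0.9517]
1 x [0.1479, 0.0309, 0.0085, -0.0021, -0.0002, 0.9517]
1 x [0.1498, 0.0196, 0.0086, -0.0021, -0.0002, 0.9517]
1 x [0.1509, 0.0081, 0.0086, -0.0021, -0.0002, 0.9517]
1 x [0.1511, -0.0034, 0.0085, -0.0021, -0.0002, 0.9517]
1 x [0.1504, -0.0149, 0.0085, -0.0021, -0.0002, 0.9517]
1 x [0.1488, -0.0263, 0.0085, -0.0021, -0.0002, 0.9517]
1 x [0.1464, -0.0375, 0.0085, -0.0021, -0.0002, 0.9517]
1 x [0.1431, -0.0485, 0.0085, -0.0021, -0.0002, 0.9517]
1 x [0.139, -0.0593, 0.0085, -0.0021, -0.0002, 0.9517]
1 x [0.1341, -0.0697, 0.0085, -0.0021, -0.0002, 0.9517]
1 x [0.1284, -0.0797, 0.0085, -0.0021, -0.0002, 0.9517]
1 x [0.122, -0.0892, 0.0085, -0.0021, -0.0002, 0.9517]
1 x [0.1148, -0.0982, 0.0084, -0.0021, -0.0002, 0.9517]
1 x [0.107, -0.1067, 0.0084, -0.0021, -0.0002, 0.9517]
1 x [0.0986, -0.1145, 0.0084, -0.0021, -0.0002, 0.9517]
1 x [0.0896, -0.1217, 0.0084, -0.0021, -0.0002, 0.9517]
```

Request:
step_arm(targets=[[[0.142, 0.053, 0.008, 0, 0, 0.952], [0.145, 0.042, 0.008, 0, 0, 0.952], [0.148, 0.031, 0.008, 0, 0, 0.952], [0.15, 0.02, 0.008, 0, 0, 0.952], [0.151, 0.008, 0.008, 0, 0, 0.952], [0.151, -0.003, 0.008, 0, 0, 0.952], [0.15, -0.015, 0.008, 0, 0, 0.952], [0.149, -0.026, 0.008, 0, 0, 0.952], [0.146, -0.038, 0.008, 0, 0, 0.952], [0.143, -0.048, 0.008, 0, 0, 0.952], [0.139, -0.059, 0.008, 0, 0, 0.952], [0.134, -0.07, 0.008, 0, 0, 0.952], [0.128, -0.08, 0.008, 0, 0, 0.952], [0.122, -0.089, 0.008, 0, 0, 0.952], [0.115, -0.098, 0.008, 0, 0, 0.952], [0.107, -0.107, 0.008, 0, 0, 0.952], [0.099, -0.114, 0.008, 0, 0, 0.952], [0.09, -0.122, 0.008, 0, 0, 0.952], [0, 0, 0, 0, 0, 0], [0, 0, 0, 0, 0, 0]]])

```text
clock: 13.05
eef_pos: [0.5114, 0.4108, 0.2015]
orientation: [2.998, 0.934, -0.003]
ft_force: [-1.0, -0.9, 0.0]
grip_width: 0.0273
finger_force: 0.0
```

Request:
step_arm(targets=[[[0, 0, 0, 0, 0, 0], [0, 0, 0, 0, 0, 0], [0, 0, 0, 0, 0, 0]]])

```text
clock: 13.35
eef_pos: [0.5125, 0.4099, 0.203]
orientation: [3.001, 0.93, 0.0]
ft_force: [-0.1, -0.1, 0.4]
grip_width: 0.0271
finger_force: 0.0
```

Run:
```python
from h import *
p,R,o=pose(); f=grab('wrist','w7.png'); print(p,o['joint_positions'][5]); x,y,th,e=fitdisc(f,.511,.411,np.radians(34.5)); print(x,y,np.degrees(th),e)
P=fcloud(f); print('mat z',[P[int(v),int(u)][2].round(4) for u,v in project(f,np.array([[x+.08,y,0],[x-.08,y,0],[x,y-.08,0]]),True)])
plan(x,y,.0115,th+np.pi/2,n=6)
```

```text
[0.51245333 0.40987001 0.20304835] 1.5246502973821912
0.512 0.411 31.5 0.15979691
mat z [np.float64(0.0006), np.float64(0.2041), np.float64(-0.0006)]
n 6 j6 1.52 yaw change deg -2.9
2 x [0.0002, -0.0009, 0.1597, 0.0002, -0.0004, 0.1064]
4 x [0.0001, -0.0009, 0.1597, 0.0002, -0.0004, 0.1064]
```

Run:
```python
from h import *
p,R,o=pose(); f=dict(np.load('pics/w7.png.npz'))
g=np.arange(-.07,.0701,.0005); Y,X=np.meshgrid(g,g)
q=project(f,R.apply(np.stack([X,Y,0*X+.187],-1).reshape(-1,3))+p,True).reshape(X.shape+(2,)).astype(np.float32)
im=cv2.remap(f['image'],q[...,0],q[...,1],cv2.INTER_LINEAR)
w=(im[...,0].astype(int)-im[...,2]>30)&(im[...,0]>130)
for a,c in blobs(~w,300,4000): print(a/4,(-70+c[::-1]*.5).round(1))
t=grab('top'); print('top',fitdisc(t,.511,.411,np.radians(34.5),fish=False))
```

```text
143.25 [-23.3 -43.2]
150.25 [-23.3  42.3]
137.75 [ 14.5 -49.1]
94.75 [ 25.7 -43.6]
98.0 [25.7 42.2]
191.5 [50.4 -0.8]
top (0.511, 0.411, np.float64(0.6021385919380436), np.float32(0.1073561))
```

Request:
step_arm(targets=[[[0.002, -0.004, 0.2, 0, 0, 0], [0, 0, 0.2, 0, 0, 0], [0, 0, 0.2, 0, 0, 0], [0, 0, 0.15, 0, 0, 0], [0, 0, 0.1, 0, 0, 0], [0, 0, 0.05, 0, 0, 0], [0, 0, 0.03, 0, 0, 0], [0, 0, 0.02, 0, 0, 0], [0, 0, 0, 0, 0, 0], [0, 0, 0, 0, 0, 0]]])

```text
clock: 14.45
eef_pos: [0.5128, 0.4122, 0.0141]
orientation: [-3.0, -0.931, -0.003]
ft_force: [-0.2, -0.3, -0.5]
grip_width: 0.0268
finger_force: 0.0
```

Request:
step_arm(targets=[[[0, 0, 0.006, 0, 0, 0], [0, 0, 0, 0, 0, 0]]])

```text
clock: 14.65
eef_pos: [0.5123, 0.4119, 0.0123]
orientation: [-3.0, -0.931, -0.001]
ft_force: [0.7, 0.8, -0.5]
grip_width: 0.0268
finger_force: 0.0
```

Request:
step_arm(targets=[[[0, 0, 0, 0, 0, 0], [0, 0, 0, 0, 0, 0], [0, 0, 0, 0, 0, 0], [0, 0, 0, 0, 0, 0]]], jaw=-1, squeeze=30)

```text
clock: 15.05
eef_pos: [0.512, 0.4118, 0.0118]
orientation: [-3.0, -0.931, -0.0]
ft_force: [-1.0, -0.3, 1.9]
grip_width: 0.0156
finger_force: 30.0
```

Request:
step_arm(targets=[[[0, 0, -0.05, 0, 0, 0], [0, 0, -0.15, 0, 0, 0], [0, 0, -0.2, 0, 0, 0], [0, 0, -0.2, 0, 0, 0], [0, 0, -0.2, 0, 0, 0], [0, 0, -0.2, 0, 0, 0], [0, 0, -0.1, 0, 0, 0], [0, 0, 0, 0, 0, 0], [0, 0, 0, 0, 0, 0], [0, 0, 0, 0, 0, 0], [0, 0, 0, 0, 0, 0], [0, 0, 0, 0, 0, 0]]])

```text
clock: 16.25
eef_pos: [0.5113, 0.4112, 0.2297]
orientation: [3.0, 0.931, -0.005]
ft_force: [-0.1, 0.5, -0.8]
grip_width: 0.0156
finger_force: 30.0
```

Run:
```python
from h import *
p,R,o=pose(); f=grab('wrist','w8.png'); C=-f['R'].T@f['t']; print(p,R.as_rotvec(),R.inv().apply(C-p))
inhand(f,p,R); holes(f,p,R)
# hub viewing pose: TCP so that hub is .0 ahead; go straight above the hub first, offset back along tool x
yaw=np.radians(143.1); tx=np.array([np.cos(yaw-np.pi/2),np.sin(yaw-np.pi/2)]); print('tool x dir',tx)
h=np.array([.5356,-.1315]); v=h-.13*tx; print(v); plan(v[0],v[1],.235,yaw,n=16)
```

```text
[0.51129543 0.41120816 0.22972229] [ 2.99973419  0.93070918 -0.00459953] [ 0.0692394   0.00198433 -0.15459108]
plane z=-0.0042+-0.003x+-0.000y 6104
disc in tool x,y mm, deg [-0.85  1.74] 0.62 cost 0.0779
 hole mm2 125 tool mm 25.19 -40.87
 hole mm2 241 tool mm 26.61 -14.25
 hole mm2 240 tool mm 26.54 18.34
 hole mm2 127 tool mm 25.21 44.92
 hole mm2 234 tool mm 49.47 2.02
tool x dir [0.60042023 0.79968466]
[ 0.45754537 -0.23545901]
n 16 j6 1.53 yaw change deg 18.6
1 x [-0.1283, 0.1571, -0.0012, -0.0004, 0.0018, -0.2539]
1 x [-0.1315, 0.1545, -0.0012, -0.0004, 0.0018, -0.2539]
1 x [-0.1346, 0.1518, -0.0013, -0.0004, 0.0018, -0.2539]
1 x [-0.1376, 0.149, -0.0013, -0.0004, 0.0018, -0.2539]
1 x [-0.1406, 0.1462, -0.0013, -0.0004, 0.0018, -0.2539]
1 x [-0.1436, 0.1433, -0.0013, -0.0004, 0.0018, -0.2539]
1 x [-0.1465, 0.1403, -0.0013, -0.0004, 0.0018, -0.2539]
1 x [-0.1493, 0.1373, -0.0013, -0.0004, 0.0018, -0.2539]
1 x [-0.152, 0.1343, -0.0014, -0.0004, 0.0018, -0.2539]
1 x [-0.1547, 0.1311, -0.0014, -0.0004, 0.0018, -0.2539]
1 x [-0.1574, 0.128, -0.0014, -0.0004, 0.0018, -0.2539]
1 x [-0.1599, 0.1248, -0.0014, -0.0004, 0.0018, -0.2539]
1 x [-0.1624, 0.1215, -0.0014, -0.0004, 0.0018, -0.2539]
1 x [-0.1649, 0.1182, -0.0015, -0.0004, 0.0018, -0.2539]
1 x [-0.1672, 0.1148, -0.0015, -0.0004, 0.0018, -0.2539]
1 x [-0.1695, 0.1114, -0.0015, -0.0004, 0.0018, -0.2539]
```

Run:
```python
from h import *
plan(.5365,-.1294,.23,np.radians(143.1),n=15)
```

```text
n 15 j6 1.53 yaw change deg 18.6
1 x [-0.0951, 0.1533, 0.0003, -0.0004, 0.0019, -0.2709]
1 x [-0.0984, 0.1512, 0.0002, -0.0004, 0.0019, -0.2709]
1 x [-0.1017, 0.1491, 0.0002, -0.0004, 0.0019, -0.2709]
1 x [-0.1049, 0.1468, 0.0002, -0.0004, 0.0019, -0.2709]
1 x [-0.1081, 0.1445, 0.0002, -0.0004, 0.0019, -0.2709]
1 x [-0.1112, 0.1421, 0.0002, -0.0004, 0.0019, -0.2709]
1 x [-0.1142, 0.1397, 0.0002, -0.0004, 0.0019, -0.2709]
1 x [-0.1172, 0.1372, 0.0002, -0.0004, 0.0019, -0.2709]
1 x [-0.1202, 0.1346, 0.0002, -0.0004, 0.0019, -0.2709]
1 x [-0.1231, 0.132, 0.0001, -0.0004, 0.0019, -0.2709]
1 x [-0.1259, 0.1293, 0.0001, -0.0004, 0.0019, -0.2709]
1 x [-0.1287, 0.1265, 0.0001, -0.0004, 0.0019, -0.2709]
1 x [-0.1314, 0.1237, 0.0001, -0.0004, 0.0019, -0.2709]
1 x [-0.134, 0.1208, 0.0001, -0.0004, 0.0019, -0.2709]
1 x [-0.1366, 0.1179, 0.0001, -0.0004, 0.0019, -0.2709]
```

Request:
step_arm(targets=[[[-0.095, 0.153, 0, 0, 0, -0.271], [-0.098, 0.151, 0, 0, 0, -0.271], [-0.102, 0.149, 0, 0, 0, -0.271], [-0.105, 0.147, 0, 0, 0, -0.271], [-0.108, 0.144, 0, 0, 0, -0.271], [-0.111, 0.142, 0, 0, 0, -0.271], [-0.114, 0.14, 0, 0, 0, -0.271], [-0.117, 0.137, 0, 0, 0, -0.271], [-0.12, 0.135, 0, 0, 0, -0.271], [-0.123, 0.132, 0, 0, 0, -0.271], [-0.126, 0.129, 0, 0, 0, -0.271], [-0.129, 0.126, 0, 0, 0, -0.271], [-0.131, 0.124, 0, 0, 0, -0.271], [-0.134, 0.121, 0, 0, 0, -0.271], [-0.137, 0.118, 0, 0, 0, -0.271], [0, 0, 0, 0, 0, 0], [0, 0, 0, 0, 0, 0], [0, 0, 0, 0, 0, 0], [0, 0, 0, 0, 0, 0], [0, 0, 0, 0, 0, 0]]])

```text
clock: 18.3
eef_pos: [0.5372, -0.1279, 0.2317]
orientation: [-2.809, -1.407, -0.0]
ft_force: [0.2, 0.5, -1.7]
grip_width: 0.0158
finger_force: 30.0
```

Run:
```python
from h import *
p,R,o=pose(); print(p,R.as_rotvec()); f=grab('wrist','w9.png'); C=-f['R'].T@f['t']; print(R.inv().apply(C-p)); holes(f,p,R)
plan(.5365,-.1294,.11,np.radians(143.1),n=4)
```

```text
[ 0.53715837 -0.12787687  0.23168691] [-2.80908939e+00 -1.40651258e+00 -7.89587718e-05]
[ 0.06861528  0.00191238 -0.15459334]
 hole mm2 121 tool mm 24.74 -41.1
 hole mm2 84 tool mm 24.45 -18.38
 hole mm2 84 tool mm 24.28 21.99
 hole mm2 121 tool mm 24.76 45.13
 hole mm2 180 tool mm 46.78 2.0
n 4 j6 0.27 yaw change deg -0.1
4 x [-0.002, 0.0004, 0.1522, 0.0002, -0.0003, 0.0048]
```

The wrist camera has a constant world offset from the TCP frame of about (1.2,-1.6) mm. Corrected, the hub is at (0.5344,-0.1299), and disc A sits at +0.4 mm along tool x in the grip.

Run:
```python
from h import *
plan(.5342,-.1302,.10,np.radians(143.1),n=1)
```

```text
n 1 j6 0.27 yaw change deg -0.1
1 x [-0.018, -0.0053, 0.6586, 0.0009, -0.0013, 0.0192]
```

Request:
step_arm(targets=[[[-0.009, -0.003, 0.1, 0, 0, 0.019], [-0.009, -0.002, 0.15, 0, 0, 0], [0, 0, 0.15, 0, 0, 0], [0, 0, 0.15, 0, 0, 0], [0, 0, 0.1, 0, 0, 0], [0, 0, 0, 0, 0, 0], [0, 0, 0, 0, 0, 0], [0, 0, 0, 0, 0, 0], [0, 0, 0, 0, 0, 0], [0, 0, 0, 0, 0, 0]]])

```text
clock: 19.35
eef_pos: [0.535, -0.1314, 0.103]
orientation: [2.81, 1.402, 0.002]
ft_force: [0.6, -0.1, -1.2]
grip_width: 0.0157
finger_force: 30.0
```

Run:
```python
from h import *
p,R,o=pose(); print(p); f=grab('wrist','w10.png'); C=-f['R'].T@f['t']; print(R.inv().apply(C-p))
cv2.imwrite('pics/w10c.png',cv2.resize(f['image'][140:300,150:490,::-1],None,fx=2.3,fy=2.3,interpolation=cv2.INTER_CUBIC))
plan(.5342,-.1302,.08,np.radians(143.1),n=1)
```

```text
[ 0.53497152 -0.1314489   0.10300744]
[ 0.06859293  0.0019348  -0.15458112]
n 1 j6 0.26 yaw change deg 0.1
1 x [0.0031, -0.0061, 0.1135, 0.0217, -0.0053, -0.0162]
```

View pics/w10c.png

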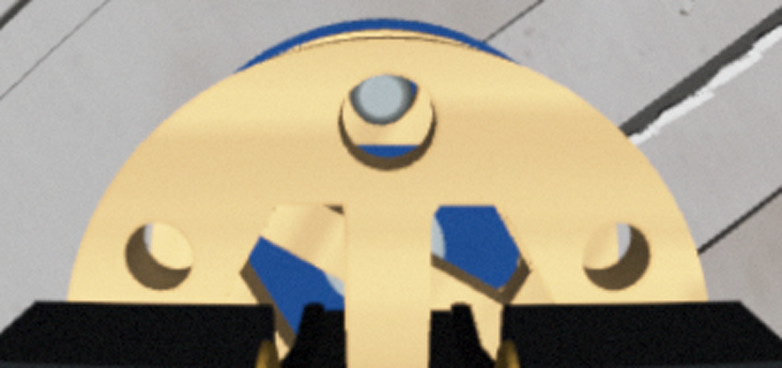

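A stud shows through the large hole at (384,98), about 1 mm left of centre. That matches the computed -1.2 mm correction.

Request:
step_arm(targets=[[[0.003, -0.006, 0.04, 0.02, 0, -0.016], [0, 0, 0.03, 0, 0, 0], [0, 0, 0.03, 0, 0, 0], [0, 0, 0.025, 0, 0, 0], [0, 0, 0, 0, 0, 0], [0, 0, 0, 0, 0, 0], [0, 0, 0, 0, 0, 0]]])

```text
clock: 20.1
eef_pos: [0.5336, -0.13, 0.0768]
orientation: [-2.809, -1.404, 0.001]
ft_force: [1.0, -0.1, -0.6]
grip_width: 0.0157
finger_force: 30.0
```

Request:
step_arm(targets=[[[0, 0, 0.03, 0, 0, 0], [0, 0, 0.03, 0, 0, 0], [0, 0, 0.03, 0, 0, 0], [0, 0, 0.03, 0, 0, 0], [0, 0, 0.01, 0, 0, 0], [0, 0, 0, 0, 0, 0], [0, 0, 0, 0, 0, 0]]])

```text
clock: 20.8
eef_pos: [0.5334, -0.1299, 0.0506]
orientation: [-2.809, -1.403, 0.001]
ft_force: [0.3, -0.2, -1.7]
grip_width: 0.0155
finger_force: 30.0
```

Request:
step_arm(targets=[[[0, 0, 0.008, 0, 0, 0], [0, 0, 0.005, 0, 0, 0], [0, 0, 0, 0, 0, 0], [0, 0, 0, 0, 0, 0]]])

```text
clock: 21.2
eef_pos: [0.5335, -0.1299, 0.0481]
orientation: [-2.809, -1.404, 0.001]
ft_force: [-0.3, 0.9, -1.3]
grip_width: 0.0157
finger_force: 30.0
```

Request:
step_arm(targets=[[[0, 0, 0, 0, 0, 0], [0, 0, 0, 0, 0, 0], [0, 0, 0, 0, 0, 0], [0, 0, 0, 0, 0, 0], [0, 0, -0.05, 0, 0, 0], [0, 0, -0.15, 0, 0, 0], [0, 0, -0.2, 0, 0, 0], [0, 0, -0.2, 0, 0, 0], [0, 0, -0.2, 0, 0, 0], [0, 0, -0.15, 0, 0, 0], [0, 0, 0, 0, 0, 0], [0, 0, 0, 0, 0, 0], [0, 0, 0, 0, 0, 0], [0, 0, 0, 0, 0, 0], [0, 0, 0, 0, 0, 0]]], jaw=-0.38)

```text
clock: 22.7
eef_pos: [0.533, -0.1299, 0.2366]
orientation: [-2.807, -1.403, 0.004]
ft_force: [0.2, 0.5, -0.2]
grip_width: 0.0272
finger_force: 0.0
```

Run:
```python
from h import *
p,R,o=pose(); f=grab('wrist','w11.png'); P=fcloud(f); w=wood(f['image'])>.6; print(p)
c=np.array([.5356,-.1315]); rel=P[...,:2]-c; r=np.hypot(rel[...,0],rel[...,1]); a=np.degrees(np.arctan2(rel[...,1],rel[...,0]))
for k in range(-180,180,45):
    m=w&(r>.03)&(r<.063)&(np.abs((a-k+180)%360-180)<8)&(P[...,2]<.07); print(k,m.sum(),np.percentile(P[...,2][m],[10,50,90]).round(4) if m.sum() else '')
# small holes of stack at z=.052, and wood discs elsewhere / rods from top
im=ortho(f,*c,.052,half=.08,res=.00025,fish=True).astype(int); nw=~((im[...,0]>130)&(im[...,0]-im[...,2]>30))
for s,q in blobs(nw,1000,6000): print(' %.0f'%(s/16),(c+.08-q[::-1]*.00025).round(4))
t=grab('top','t11.png'); cv2.imwrite('pics/t11.png',t['image'][100:400,:,::-1])
```

```text
[ 0.53298269 -0.12985247  0.23659046]
-180 250 [0.037  0.052  0.0532]
-135 412 [0.0437 0.0521 0.0532]
-90 376 [0.0512 0.0522 0.0531]
-45 388 [0.0513 0.0524 0.0533]
0 366 [0.0515 0.0524 0.0533]
45 379 [0.0513 0.0523 0.0533]
90 427 [0.0514 0.0523 0.0533]
135 411 [0.0512 0.0522 0.0531]
 115 [ 0.5842 -0.1377]
 176 [ 0.5654 -0.0926]
 251 [ 0.5544 -0.1798]
 171 [ 0.5402 -0.1013]
 69 [ 0.5172 -0.0867]
 91 [ 0.5057 -0.172 ]
 238 [ 0.4837 -0.1269]
```

View pics/t11.png

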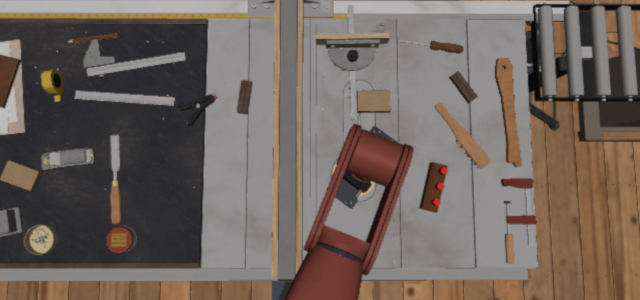

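Both discs lie flat with the top face at 52 mm, and the top view shows no other disc. Rack and bystanders are undisturbed. On to the rods.

Run:
```python
from h import *
plan(.4955,-.3646,.25,np.radians(75.1),n=15)
```

```text
n 15 j6 0.26 yaw change deg -68.0
1 x [-0.0701, 0.0369, -0.0044, -0.0021, 0.0019, 0.989]
1 x [-0.067, 0.0423, -0.0044, -0.0021, 0.0019, 0.989]
1 x [-0.0634, 0.0475, -0.0044, -0.0021, 0.0019, 0.989]
1 x [-0.0595, 0.0523, -0.0044, -0.0021, 0.0019, 0.989]
1 x [-0.0552, 0.0569, -0.0044, -0.0021, 0.0019, 0.989]
1 x [-0.0505, 0.061, -0.0044, -0.0021, 0.0019, 0.989]
1 x [-0.0455, 0.0648, -0.0044, -0.0021, 0.0019, 0.989]
1 x [-0.0402, 0.0682, -0.0044, -0.0021, 0.0019, 0.989]
1 x [-0.0347, 0.0712, -0.0044, -0.0021, 0.0019, 0.989]
1 x [-0.029, 0.0737, -0.0044, -0.0021, 0.0019, 0.989]
1 x [-0.0231, 0.0758, -0.0044, -0.0021, 0.0019, 0.989]
1 x [-0.017, 0.0774, -0.0043, -0.0021, 0.0019, 0.989]
1 x [-0.0108, 0.0785, -0.0043, -0.0021, 0.0019, 0.989]
1 x [-0.0046, 0.0791, -0.0043, -0.0021, 0.0019, 0.989]
1 x [0.0017, 0.0792, -0.0043, -0.0021, 0.0019, 0.989]
```

Request:
step_arm(targets=[[[-0.07, 0.037, -0.005, 0, 0, 0.989], [-0.067, 0.042, -0.005, 0, 0, 0.989], [-0.063, 0.048, -0.005, 0, 0, 0.989], [-0.06, 0.052, -0.005, 0, 0, 0.989], [-0.055, 0.057, -0.005, 0, 0, 0.989], [-0.05, 0.061, -0.005, 0, 0, 0.989], [-0.046, 0.065, -0.005, 0, 0, 0.989], [-0.04, 0.068, -0.005, 0, 0, 0.989], [-0.035, 0.071, -0.005, 0, 0, 0.989], [-0.029, 0.074, -0.005, 0, 0, 0.989], [-0.023, 0.076, -0.005, 0, 0, 0.989], [-0.017, 0.077, -0.005, 0, 0, 0.989], [-0.011, 0.078, -0.005, 0, 0, 0.989], [-0.005, 0.079, -0.005, 0, 0, 0.989], [0.002, 0.079, -0.005, 0, 0, 0.989], [0, 0, 0, 0, 0, 0], [0, 0, 0, 0, 0, 0], [0, 0, 0, 0, 0, 0], [0, 0, 0, 0, 0, 0], [0, 0, 0, 0, 0, 0]]], jaw=-0.15)

```text
clock: 24.8
eef_pos: [0.4961, -0.3639, 0.253]
orientation: [-3.115, 0.405, 0.002]
ft_force: [0.2, -0.5, 0.0]
grip_width: 0.0371
finger_force: 0.0
```

```bash
cat >> h.py <<'E'
E_W=np.array([.0012,-.0016])
def caps(f,p,R):
    """red cap tops (z=.112 plane) in world (corrected) """
    im=ortho(f,*p[:2],.112,half=.09,res=.00025,fish=True); hsv=cv2.cvtColor(im,cv2.COLOR_RGB2HSV)
    P=fcloud(f)
    m=((hsv[...,0]<6)|(hsv[...,0]>174))&(hsv[...,1]>150)&(hsv[...,2]>60)
    return im,m
E
python3 - <<'E'
from h import *
p,R,o=pose(); f=grab('wrist','w12.png'); C=-f['R'].T@f['t']; print(p,R.as_rotvec(),o['joint_positions'][5],R.inv().apply(C-p))
im,m=caps(f,p,R); P=fcloud(f); hs=cv2.cvtColor(f['image'],cv2.COLOR_RGB2HSV)
r=((hs[...,0]<6)|(hs[...,0]>174))&(hs[...,1]>150)&(P[...,2]>.108)&(P[...,2]<.117)&(np.abs(P[...,0]-.5)<.1)&(np.abs(P[...,1]+.365)<.08)
for a,c in blobs(r,20,3000): q=P[cv2.connectedComponents(r.astype(np.uint8))[1]==cv2.connectedComponents(r.astype(np.uint8))[1][int(c[1]),int(c[0])]]; print(a,c.round(1),'corr',(plane(f,c[0],c[1],.112)[:2]-E_W).round(4),q.mean(0).round(4),np.ptp(q,axis=0).round(4))
cv2.imwrite('pics/w12c.png',cv2.resize(f['image'][100:400,120:520,::-1],None,fx=1.9,fy=1.9))
E
```

```text
[ 0.49614289 -0.36393534  0.25296467] [-3.11453252e+00  4.05188487e-01  1.93595738e-03] 1.0686177280878302 [ 0.07071358  0.00122602 -0.15455635]
492 [320.2 173.4] corr [ 0.5398 -0.3769] [ 0.541  -0.3785  0.1123] [0.0203 0.0197 0.0066]
467 [320.4 228.3] corr [ 0.4964 -0.3657] [ 0.4977 -0.3673  0.1122] [0.02   0.0199 0.0061]
410 [320.6 279.1] corr [ 0.4537 -0.3547] [ 0.4549 -0.3563  0.1121] [0.0193 0.0196 0.0064]
```

View pics/w12c.png

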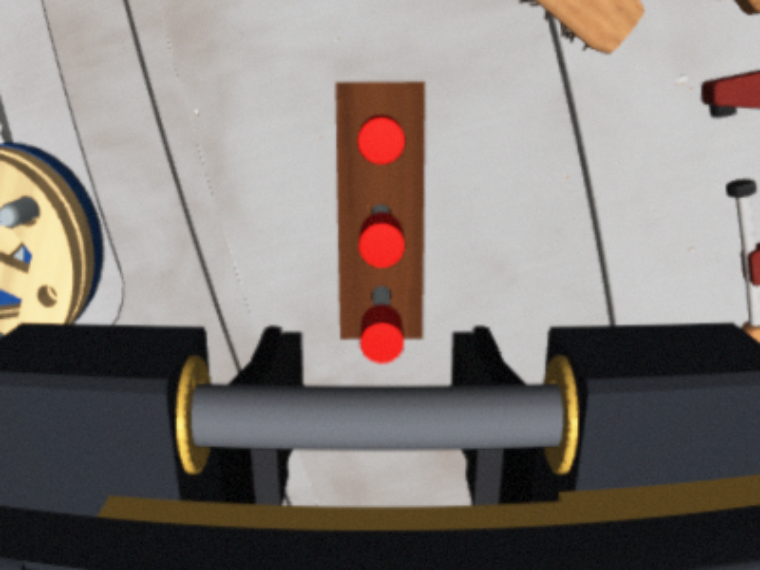

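The crop shows the three caps at (381,140), (381,243) and (381,342) along tool x, as measured. Grasping the far rod first.

Request:
step_arm(targets=[[[0.114, -0.003, 0.05, 0, 0, 0], [0.114, -0.004, 0.1, 0, 0, 0], [0, 0, 0.15, 0, 0, 0], [0, 0, 0.15, 0, 0, 0], [0, 0, 0.15, 0, 0, 0], [0, 0, 0.12, 0, 0, 0], [0, 0, 0.06, 0, 0, 0], [0, 0, 0.035, 0, 0, 0], [0, 0, 0, 0, 0, 0], [0, 0, 0, 0, 0, 0], [0, 0, 0, 0, 0, 0], [0, 0, 0, 0, 0, 0]]])

```text
clock: 26.05
eef_pos: [0.5407, -0.3754, 0.0912]
orientation: [3.115, -0.407, 0.001]
ft_force: [-0.8, -0.9, -0.6]
grip_width: 0.0373
finger_force: 0.0
```

Request:
step_arm(targets=[[[-0.002, -0.007, 0.005, 0, 0, 0], [0, 0, 0, 0, 0, 0], [0, 0, 0, 0, 0, 0]]])

```text
clock: 26.35
eef_pos: [0.5401, -0.3732, 0.0889]
orientation: [-3.114, 0.407, 0.002]
ft_force: [-0.1, -0.4, 0.7]
grip_width: 0.0372
finger_force: 0.0
```

Request:
step_arm(targets=[[[0, 0, 0, 0, 0, 0], [0, 0, 0, 0, 0, 0], [0, 0, 0, 0, 0, 0], [0, 0, 0, 0, 0, 0]]], jaw=-1, squeeze=25)

```text
clock: 26.75
eef_pos: [0.5399, -0.3738, 0.0888]
orientation: [3.115, -0.407, -0.002]
ft_force: [-0.3, -2.0, -0.1]
grip_width: 0.0191
finger_force: 24.9
```

Tool y points to -y here, so my nudge went the wrong way. I'll release, recentre and regrip.

Request:
step_arm(targets=[[[0, 0, 0, 0, 0, 0], [0, 0, 0, 0, 0, 0], [0, 0, 0, 0, 0, 0], [0, 0.014, 0, 0, 0, 0], [0, 0, 0, 0, 0, 0], [0, 0, 0, 0, 0, 0], [0, 0, 0, 0, 0, 0], [0, 0, 0, 0, 0, 0]]], jaw=-0.15)

```text
clock: 27.55
eef_pos: [0.5394, -0.376, 0.0888]
orientation: [-3.114, 0.407, 0.002]
ft_force: [-0.1, -0.7, -0.4]
grip_width: 0.0371
finger_force: 0.0
```

Request:
step_arm(targets=[[[0, 0, 0, 0, 0, 0], [0, 0, 0, 0, 0, 0], [0, 0, 0, 0, 0, 0], [0, 0, 0, 0, 0, 0], [0, 0, 0, 0, 0, 0]]], jaw=-1, squeeze=25)

```text
clock: 28.05
eef_pos: [0.5394, -0.376, 0.0889]
orientation: [-3.114, 0.407, 0.002]
ft_force: [-0.1, 0.7, 0.5]
grip_width: 0.0192
finger_force: 25.0
```

Request:
step_arm(targets=[[[0, 0, -0.04, 0, 0, 0], [0, 0, -0.08, 0, 0, 0], [0, 0, -0.15, 0, 0, 0], [0, 0, -0.2, 0, 0, 0], [0, 0, -0.15, 0, 0, 0], [0, 0, 0, 0, 0, 0], [0, 0, 0, 0, 0, 0], [0, 0, 0, 0, 0, 0], [0, 0, 0, 0, 0, 0]]])

```text
clock: 28.95
eef_pos: [0.5387, -0.3754, 0.211]
orientation: [-3.112, 0.407, 0.006]
ft_force: [0.0, 0.3, -1.0]
grip_width: 0.0195
finger_force: 25.0
```

Run:
```python
from h import *
f=grab('wrist','w13.png'); p,R,o=pose(); print(p,o['grip_width'])
P=fcloud(f); hs=cv2.cvtColor(f['image'],cv2.COLOR_RGB2HSV); T=R.inv().apply((P-p-np.r_[E_W,0]).reshape(-1,3)).reshape(P.shape)
r=((hs[...,0]<6)|(hs[...,0]>174))&(hs[...,1]>150)&(np.abs(T[...,0])<.02)&(np.abs(T[...,1])<.02)&(T[...,2]<.012)&(T[...,2]>-.04)
print('held cap px',r.sum(), T[r].min(0) if r.any() else '',T[r].max(0) if r.any() else '')
plan(.5832,-.1357,.21,np.radians(75.1),n=7)
```

```text
[ 0.53876963 -0.37547425  0.21104034] 0.01942898942322323
held cap px 1136 [-0.01001927 -0.01565489 -0.02540195] [0.01127658 0.01491834 0.00549397]
n 7 j6 1.1 yaw change deg 0.0
2 x [-0.0134, -0.1737, 0.0011, -0.0035, 0.0076, -0.0001]
2 x [-0.0134, -0.1737, 0.001, -0.0035, 0.0076, -0.0001]
2 x [-0.0134, -0.1737, 0.0009, -0.0035, 0.0076, -0.0001]
1 x [-0.0134, -0.1737, 0.0008, -0.0035, 0.0076, -0.0001]
```

Request:
step_arm(targets=[[[-0.013, -0.174, 0, 0, 0.02, 0], [-0.013, -0.174, 0, 0, 0.02, 0], [-0.013, -0.174, 0, 0, 0.01, 0], [-0.014, -0.174, 0, 0, 0, 0], [-0.014, -0.173, 0, 0, 0, 0], [-0.013, -0.173, 0, 0, 0, 0], [-0.014, -0.174, 0, 0, 0, 0], [0, 0, 0.08, 0, 0, 0], [0, 0, 0.08, 0, 0, 0], [0, 0, 0.06, 0, 0, 0], [0, 0, 0, 0, 0, 0], [0, 0, 0, 0, 0, 0], [0, 0, 0, 0, 0, 0], [0, 0, 0, 0, 0, 0], [0, 0, 0, 0, 0, 0]]])

```text
clock: 30.5
eef_pos: [0.5844, -0.1367, 0.1697]
orientation: [3.115, -0.408, 0.006]
ft_force: [-0.3, 0.7, 0.3]
grip_width: 0.0195
finger_force: 25.0
```

Run:
```python
from h import *
plan(.5832,-.1357,.15,np.radians(75.1),n=1)
```

```text
n 1 j6 1.47 yaw change deg 0.0
1 x [-0.0073, -0.0031, 0.0984, -0.0057, -0.0471, -0.0054]
```

Request:
step_arm(targets=[[[-0.007, -0.003, 0.03, -0.006, -0.047, -0.005], [0, 0, 0.03, 0, 0, 0], [0, 0, 0.03, 0, 0, 0], [0, 0, 0, 0, 0, 0], [0, 0, 0, 0, 0, 0], [0, 0, 0, 0, 0, 0]]])

```text
clock: 31.1
eef_pos: [0.583, -0.1353, 0.1511]
orientation: [-3.115, 0.407, 0.002]
ft_force: [0.2, -0.3, -0.7]
grip_width: 0.019
finger_force: 25.0
```

Request:
step_arm(targets=[[[0, 0, 0.04, 0, 0, 0], [0, 0, 0.03, 0, 0, 0], [0, 0, 0.03, 0, 0, 0], [0, 0, 0.03, 0, 0, 0], [0, 0, 0, 0, 0, 0], [0, 0, 0, 0, 0, 0]]])

```text
clock: 31.7
eef_pos: [0.5826, -0.1353, 0.1246]
orientation: [-3.115, 0.407, 0.003]
ft_force: [0.1, 0.3, -0.2]
grip_width: 0.0192
finger_force: 25.0
```

Request:
step_arm(targets=[[[0.001, 0, 0.03, 0, 0, 0], [0, 0, 0.03, 0, 0, 0], [0, 0, 0.03, 0, 0, 0], [0, 0, 0.03, 0, 0, 0], [0, 0, 0, 0, 0, 0], [0, 0, 0, 0, 0, 0]]])

```text
clock: 32.3
eef_pos: [0.5828, -0.1353, 0.1006]
orientation: [-3.115, 0.407, 0.003]
ft_force: [0.7, 0.1, -0.7]
grip_width: 0.0192
finger_force: 25.0
```

Request:
step_arm(targets=[[[0, 0, 0.02, 0, 0, 0], [0, 0, 0.02, 0, 0, 0], [0, 0, 0.02, 0, 0, 0], [0, 0, 0.013, 0, 0, 0], [0, 0, 0, 0, 0, 0], [0, 0, 0, 0, 0, 0]]])

```text
clock: 32.9
eef_pos: [0.5829, -0.1354, 0.0862]
orientation: [-3.115, 0.407, 0.002]
ft_force: [0.9, 0.0, -1.0]
grip_width: 0.0192
finger_force: 25.0
```

Request:
step_arm(targets=[[[0, 0, 0.003, 0, 0, 0], [0, 0, 0, 0, 0, 0], [0, 0, 0, 0, 0, 0], [0, 0, 0, 0, 0, 0], [0, 0, 0, 0, 0, 0], [0, 0, -0.05, 0, 0, 0], [0, 0, -0.12, 0, 0, 0], [0, 0, -0.2, 0, 0, 0], [0, 0, -0.2, 0, 0, 0], [0, 0, -0.2, 0, 0, 0], [0, 0, 0, 0, 0, 0], [0, 0, 0, 0, 0, 0], [0, 0, 0, 0, 0, 0], [0, 0, 0, 0, 0, 0]]], jaw=-0.15)

```text
clock: 34.3
eef_pos: [0.5821, -0.1351, 0.2378]
orientation: [-3.114, 0.407, 0.007]
ft_force: [-0.4, -0.1, 0.7]
grip_width: 0.0369
finger_force: 0.0
```

Run:
```python
from h import *
f=grab('wrist','w14.png'); p,R,o=pose(); P=fcloud(f); hs=cv2.cvtColor(f['image'],cv2.COLOR_RGB2HSV)
r=((hs[...,0]<6)|(hs[...,0]>174))&(hs[...,1]>150)&(np.hypot(P[...,0]-.5838,P[...,1]+.1359)<.02)
print('cap',P[r].mean(0)-np.r_[E_W,0],np.percentile(P[r][:,2],[50,90,97]))
plan(.4960,-.3655,.21,np.radians(75.1),n=7)
```

```text
cap [ 0.58560747 -0.1360784   0.1061939 ] [0.10805464 0.10903433 0.10947859]
n 7 j6 1.47 yaw change deg -0.0
5 x [-0.0171, 0.1749, 0.0199, -0.0007, 0.008, 0.0007]
2 x [-0.0172, 0.1749, 0.0199, -0.0007, 0.008, 0.0007]
```

Rod 0's cap top reads 108 mm, so it has bottomed out. Now the middle rod.

Request:
step_arm(targets=[[[-0.017, 0.175, 0.02, 0, 0.02, 0], [-0.017, 0.175, 0.02, 0, 0.02, 0], [-0.017, 0.175, 0.02, 0, 0.01, 0], [-0.017, 0.175, 0.02, 0, 0, 0], [-0.017, 0.175, 0.02, 0, 0, 0], [-0.017, 0.175, 0.02, 0, 0, 0], [-0.017, 0.175, 0.02, 0, 0, 0], [0, 0, 0.15, 0, 0, 0], [0, 0, 0.15, 0, 0, 0], [0, 0, 0.1, 0, 0, 0], [0, 0, 0, 0, 0, 0], [0, 0, 0, 0, 0, 0], [0, 0, 0, 0, 0, 0], [0, 0, 0, 0, 0, 0], [0, 0, 0, 0, 0, 0]]])

```text
clock: 35.85
eef_pos: [0.4981, -0.3666, 0.1331]
orientation: [3.114, -0.406, 0.007]
ft_force: [0.6, -0.2, -0.2]
grip_width: 0.0371
finger_force: 0.0
```

Run:
```python
from h import *
plan(.4960,-.3650,.0889,np.radians(75.1),n=1)
```

```text
n 1 j6 1.07 yaw change deg -0.0
1 x [-0.0134, -0.0053, 0.2208, 0.0125, -0.0593, 0.0077]
```

Request:
step_arm(targets=[[[-0.012, -0.004, 0.08, 0.01, -0.06, 0], [0, 0, 0.08, 0, 0, 0], [0, 0, 0.04, 0, 0, 0], [0, 0, 0.02, 0, 0, 0], [0, 0, 0, 0, 0, 0], [0, 0, 0, 0, 0, 0], [0, 0, 0, 0, 0, 0], [0, 0, 0, 0, 0, 0]]])

```text
clock: 36.65
eef_pos: [0.4957, -0.3651, 0.0884]
orientation: [-3.115, 0.407, 0.001]
ft_force: [-0.1, -0.0, 0.2]
grip_width: 0.0369
finger_force: 0.0
```

Request:
step_arm(targets=[[[0, 0, 0, 0, 0, 0], [0, 0, 0, 0, 0, 0], [0, 0, 0, 0, 0, 0], [0, 0, 0, 0, 0, 0]]], jaw=-1, squeeze=25)

```text
clock: 37.05
eef_pos: [0.4954, -0.3648, 0.0878]
orientation: [-3.114, 0.407, 0.003]
ft_force: [0.2, -0.4, 1.3]
grip_width: 0.0191
finger_force: 25.0
```

Request:
step_arm(targets=[[[0, 0, -0.04, 0, 0, 0], [0, 0, -0.08, 0, 0, 0], [0, 0, -0.15, 0, 0, 0], [0, 0, -0.2, 0, 0, 0], [0, 0, -0.15, 0, 0, 0], [0, 0, 0, 0, 0, 0], [0, 0, 0, 0, 0, 0], [0, 0, 0, 0, 0, 0]]])

```text
clock: 37.85
eef_pos: [0.495, -0.3643, 0.2108]
orientation: [-3.113, 0.406, 0.005]
ft_force: [0.2, 0.2, -0.9]
grip_width: 0.0192
finger_force: 25.0
```

```bash
cat >> h.py <<'E'
def held():
    f=grab('wrist'); p,R,o=pose(); P=fcloud(f); hs=cv2.cvtColor(f['image'],cv2.COLOR_RGB2HSV); T=R.inv().apply((P-p-np.r_[E_W,0]).reshape(-1,3)).reshape(P.shape)
    r=((hs[...,0]<6)|(hs[...,0]>174))&(hs[...,1]>150)&(np.abs(T[...,0])<.02)&(np.abs(T[...,1])<.02)&(T[...,2]<.012)&(T[...,2]>-.04)
    print('held cap',r.sum(),T[r].min(0).round(4),T[r].max(0).round(4))
E
python3 - <<'E'
from h import *
held(); off=.0007*np.array([.967,-.256])
plan(.5042-off[0],-.1699-off[1],.21,np.radians(75.1),n=6)
E
```

```text
held cap 1153 [-0.0089 -0.0195 -0.036 ] [0.0117 0.0103 0.0036]
n 6 j6 1.07 yaw change deg -0.0
1 x [-0.0346, -0.1585, 0.0007, -0.0047, 0.0094, 0.0008]
1 x [-0.0346, -0.1585, 0.0006, -0.0047, 0.0094, 0.0008]
1 x [-0.0346, -0.1585, 0.0005, -0.0047, 0.0094, 0.0008]
1 x [-0.0346, -0.1585, 0.0004, -0.0047, 0.0094, 0.0008]
1 x [-0.0346, -0.1585, 0.0003, -0.0047, 0.0094, 0.0008]
1 x [-0.0346, -0.1585, 0.0002, -0.0047, 0.0094, 0.0008]
```

Request:
step_arm(targets=[[[-0.035, -0.158, 0, 0, 0.02, 0], [-0.035, -0.158, 0, 0, 0.02, 0], [-0.035, -0.158, 0, 0, 0.01, 0], [-0.035, -0.159, 0, 0, 0, 0], [-0.035, -0.159, 0, 0, 0, 0], [-0.034, -0.159, 0, 0, 0, 0], [0, 0, 0.08, 0, 0, 0], [0, 0, 0.08, 0, 0, 0], [0, 0, 0.06, 0, 0, 0], [0, 0, 0, 0, 0, 0], [0, 0, 0, 0, 0, 0], [0, 0, 0, 0, 0, 0], [0, 0, 0, 0, 0, 0], [0, 0, 0, 0, 0, 0], [0, 0, 0, 0, 0, 0]]])

```text
clock: 39.4
eef_pos: [0.5043, -0.1705, 0.1682]
orientation: [-3.115, 0.407, -0.004]
ft_force: [-0.1, 0.0, -0.2]
grip_width: 0.0191
finger_force: 25.0
```

Run:
```python
from h import *
off=.0010*np.array([.967,-.256])
plan(.5042-off[0],-.1699-off[1],.15,np.radians(75.1),n=1)
```

```text
n 1 j6 1.36 yaw change deg -0.0
1 x [-0.0064, -0.0029, 0.0912, -0.0094, -0.0335, 0.0022]
```

Request:
step_arm(targets=[[[-0.006, -0.003, 0.05, -0.01, -0.033, 0], [0, 0, 0.04, 0, 0, 0], [0, 0, 0.04, 0, 0, 0], [0, 0, 0.04, 0, 0, 0], [0, 0, 0.03, 0, 0, 0], [0, 0, 0.02, 0, 0, 0], [0, 0, 0, 0, 0, 0], [0, 0, 0, 0, 0, 0]]])

```text
clock: 40.2
eef_pos: [0.5032, -0.1695, 0.1239]
orientation: [-3.115, 0.407, 0.001]
ft_force: [0.8, -0.1, -0.6]
grip_width: 0.0192
finger_force: 25.0
```

Request:
step_arm(targets=[[[0, 0, 0.03, 0, 0, 0], [0, 0, 0.03, 0, 0, 0], [0, 0, 0.03, 0, 0, 0], [0, 0, 0.03, 0, 0, 0], [0, 0, 0, 0, 0, 0], [0, 0, 0, 0, 0, 0]]])

```text
clock: 40.8
eef_pos: [0.5029, -0.1693, 0.0995]
orientation: [-3.115, 0.407, 0.002]
ft_force: [0.1, 0.2, -0.3]
grip_width: 0.0191
finger_force: 25.0
```

Request:
step_arm(targets=[[[0, 0, 0.02, 0, 0, 0], [0, 0, 0.02, 0, 0, 0], [0, 0, 0, 0, 0, 0], [0, 0, 0, 0, 0, 0]]])

```text
clock: 41.2
eef_pos: [0.5029, -0.1694, 0.0916]
orientation: [-3.115, 0.407, 0.002]
ft_force: [0.3, 0.3, -1.7]
grip_width: 0.0194
finger_force: 25.0
```

Request:
step_arm(targets=[[[0, 0, 0.02, 0, 0, 0], [0, 0, 0.015, 0, 0, 0], [0, 0, 0, 0, 0, 0], [0, 0, 0, 0, 0, 0]]])

```text
clock: 41.6
eef_pos: [0.5029, -0.1693, 0.0846]
orientation: [-3.115, 0.407, 0.002]
ft_force: [0.2, -0.8, 0.0]
grip_width: 0.0191
finger_force: 25.0
```

Request:
step_arm(targets=[[[0, 0, 0, 0, 0, 0], [0, 0, 0, 0, 0, 0], [0, 0, 0, 0, 0, 0], [0, 0, 0, 0, 0, 0], [0, 0, -0.05, 0, 0, 0], [0, 0, -0.12, 0, 0, 0], [0, 0, -0.2, 0, 0, 0], [0, 0, -0.2, 0, 0, 0], [0, 0, -0.2, 0, 0, 0], [0, 0, 0, 0, 0, 0], [0, 0, 0, 0, 0, 0], [0, 0, 0, 0, 0, 0], [0, 0, 0, 0, 0, 0]]], jaw=-0.15)

```text
clock: 42.9
eef_pos: [0.5022, -0.169, 0.2371]
orientation: [-3.114, 0.407, 0.006]
ft_force: [0.2, 0.2, 0.3]
grip_width: 0.0373
finger_force: 0.0
```

Run:
```python
from h import *
f=grab('wrist'); p,R,o=pose(); P=fcloud(f); hs=cv2.cvtColor(f['image'],cv2.COLOR_RGB2HSV)
r=((hs[...,0]<6)|(hs[...,0]>174))&(hs[...,1]>150)&(np.hypot(P[...,0]-.5054,P[...,1]+.1715)<.02)
print('cap',np.percentile(P[r][:,2],[50,90,97]))
plan(.4532,-.3541,.21,np.radians(75.1),n=6)
```

```text
cap [0.10801078 0.10906436 0.10954321]
n 6 j6 1.36 yaw change deg -0.0
3 x [0.0001, 0.1596, 0.0225, -0.0015, 0.0075, 0.0007]
3 x [0.0001, 0.1596, 0.0226, -0.0015, 0.0075, 0.0007]
```

Rod 1 is seated as well. Now the last rod.

Request:
step_arm(targets=[[[0, 0.16, 0.022, 0, 0.02, 0], [0, 0.16, 0.022, 0, 0.02, 0], [0, 0.16, 0.022, 0, 0.01, 0], [0, 0.16, 0.022, 0, 0, 0], [0, 0.159, 0.022, 0, 0, 0], [0, 0.159, 0.022, 0, 0, 0], [0, 0, 0.15, 0, 0, 0], [0, 0, 0.15, 0, 0, 0], [0, 0, 0.1, 0, 0, 0], [0, 0, 0, 0, 0, 0], [0, 0, 0, 0, 0, 0], [0, 0, 0, 0, 0, 0], [0, 0, 0, 0, 0, 0], [0, 0, 0, 0, 0, 0]]])

```text
clock: 44.35
eef_pos: [0.4549, -0.3552, 0.1337]
orientation: [3.113, -0.406, 0.008]
ft_force: [0.2, -0.5, 0.1]
grip_width: 0.037
finger_force: 0.0
```

Run:
```python
from h import *
plan(.4532,-.3538,.0885,np.radians(75.1),n=1)
```

```text
n 1 j6 1.03 yaw change deg -0.0
1 x [-0.0111, -0.0049, 0.2259, 0.0129, -0.0647, 0.0064]
```

Request:
step_arm(targets=[[[-0.009, -0.003, 0.08, 0.01, -0.065, 0], [0, 0, 0.08, 0, 0, 0], [0, 0, 0.04, 0, 0, 0], [0, 0, 0.024, 0, 0, 0], [0, 0, 0, 0, 0, 0], [0, 0, 0, 0, 0, 0], [0, 0, 0, 0, 0, 0], [0, 0, 0, 0, 0, 0]]])

```text
clock: 45.15
eef_pos: [0.453, -0.354, 0.0882]
orientation: [-3.115, 0.407, 0.001]
ft_force: [-0.6, 0.4, -0.4]
grip_width: 0.0371
finger_force: 0.0
```

Request:
step_arm(targets=[[[0, 0, 0, 0, 0, 0], [0, 0, 0, 0, 0, 0], [0, 0, 0, 0, 0, 0], [0, 0, 0, 0, 0, 0]]], jaw=-1, squeeze=25)

```text
clock: 45.55
eef_pos: [0.4527, -0.3538, 0.0877]
orientation: [-3.114, 0.407, 0.002]
ft_force: [-0.3, -0.5, -0.1]
grip_width: 0.0191
finger_force: 25.0
```

Request:
step_arm(targets=[[[0, 0, -0.04, 0, 0, 0], [0, 0, -0.08, 0, 0, 0], [0, 0, -0.15, 0, 0, 0], [0, 0, -0.2, 0, 0, 0], [0, 0, -0.2, 0, 0, 0], [0, 0, 0, 0, 0, 0], [0, 0, 0, 0, 0, 0], [0, 0, 0, 0, 0, 0]]])

```text
clock: 46.35
eef_pos: [0.4524, -0.3533, 0.221]
orientation: [-3.113, 0.406, 0.004]
ft_force: [-0.3, 1.2, -0.2]
grip_width: 0.0193
finger_force: 25.0
```

Run:
```python
from h import *
held(); off=.0009*np.array([.967,-.256])
plan(.5146-off[0],-.0839-off[1],.22,np.radians(75.1),n=8)
```

```text
held cap 1115 [-0.0096 -0.0144 -0.0267] [0.0113 0.0181 0.003 ]
n 8 j6 1.03 yaw change deg -0.0
2 x [-0.0061, -0.1726, 0.0006, -0.0035, 0.0064, 0.0006]
1 x [-0.0061, -0.1726, 0.0005, -0.0035, 0.0064, 0.0006]
2 x [-0.0061, -0.1726, 0.0004, -0.0035, 0.0064, 0.0006]
2 x [-0.0061, -0.1726, 0.0003, -0.0035, 0.0064, 0.0006]
1 x [-0.0061, -0.1726, 0.0002, -0.0035, 0.0064, 0.0006]
```

Request:
step_arm(targets=[[[-0.006, -0.173, 0, 0, 0.02, 0], [-0.006, -0.173, 0, 0, 0.02, 0], [-0.006, -0.173, 0, 0, 0.01, 0], [-0.006, -0.173, 0, 0, 0, 0], [-0.006, -0.172, 0, 0, 0, 0], [-0.006, -0.172, 0, 0, 0, 0], [-0.006, -0.172, 0, 0, 0, 0], [-0.007, -0.173, 0, 0, 0, 0], [0, 0, 0.08, 0, 0, 0], [0, 0, 0.1, 0, 0, 0], [0, 0, 0.08, 0, 0, 0], [0, 0, 0, 0, 0, 0], [0, 0, 0, 0, 0, 0], [0, 0, 0, 0, 0, 0], [0, 0, 0, 0, 0, 0], [0, 0, 0, 0, 0, 0]]])

```text
clock: 48.0
eef_pos: [0.5149, -0.0846, 0.1706]
orientation: [-3.115, 0.407, -0.006]
ft_force: [0.1, -0.1, -0.6]
grip_width: 0.0191
finger_force: 25.0
```

Run:
```python
from h import *
off=.0009*np.array([.967,-.256])
plan(.5146-off[0],-.0839-off[1],.15,np.radians(75.1),n=1)
```

```text
n 1 j6 1.52 yaw change deg -0.0
1 x [-0.0072, -0.0029, 0.1031, -0.0104, -0.0432, 0.002]
```

Request:
step_arm(targets=[[[-0.006, -0.002, 0.05, -0.01, -0.043, 0], [0, 0, 0.04, 0, 0, 0], [0, 0, 0.04, 0, 0, 0], [0, 0, 0.04, 0, 0, 0], [0, 0, 0.03, 0, 0, 0], [0, 0, 0.03, 0, 0, 0], [0, 0, 0, 0, 0, 0], [0, 0, 0, 0, 0, 0]]])

```text
clock: 48.8
eef_pos: [0.5134, -0.0837, 0.1238]
orientation: [-3.115, 0.407, 0.002]
ft_force: [0.3, 0.4, -0.6]
grip_width: 0.0194
finger_force: 25.0
```

Request:
step_arm(targets=[[[0, 0, 0.03, 0, 0, 0], [0, 0, 0.03, 0, 0, 0], [0, 0, 0.03, 0, 0, 0], [0, 0, 0.03, 0, 0, 0], [0, 0, 0, 0, 0, 0], [0, 0, 0, 0, 0, 0]]])

```text
clock: 49.4
eef_pos: [0.5132, -0.0836, 0.0995]
orientation: [-3.115, 0.407, 0.003]
ft_force: [-0.1, -0.1, -1.1]
grip_width: 0.0189
finger_force: 25.0
```

Request:
step_arm(targets=[[[0, 0, 0.02, 0, 0, 0], [0, 0, 0.02, 0, 0, 0], [0, 0, 0.02, 0, 0, 0], [0, 0, 0.015, 0, 0, 0], [0, 0, 0, 0, 0, 0], [0, 0, 0, 0, 0, 0]]])

```text
clock: 50.0
eef_pos: [0.5133, -0.0836, 0.0847]
orientation: [-3.115, 0.407, 0.002]
ft_force: [-0.2, 0.2, -0.5]
grip_width: 0.0193
finger_force: 25.0
```

Request:
step_arm(targets=[[[0, 0, 0, 0, 0, 0], [0, 0, 0, 0, 0, 0], [0, 0, 0, 0, 0, 0], [0, 0, 0, 0, 0, 0], [0, 0, -0.05, 0, 0, 0], [0, 0, -0.12, 0, 0, 0], [0, 0, -0.2, 0, 0, 0], [0, 0, -0.2, 0, 0, 0], [0, 0, -0.2, 0, 0, 0], [-0.1, 0.15, 0, 0, 0, 0], [-0.1, 0.15, 0, 0, 0, 0], [-0.1, 0.15, 0, 0, 0, 0], [-0.1, 0.15, 0, 0, 0, 0], [0, 0, 0, 0, 0, 0], [0, 0, 0, 0, 0, 0], [0, 0, 0, 0, 0, 0], [0, 0, 0, 0, 0, 0]]], jaw=-0.15)

```text
clock: 51.7
eef_pos: [0.406, -0.1785, 0.2391]
orientation: [-3.115, 0.405, 0.002]
ft_force: [-0.2, 0.1, 0.1]
grip_width: 0.0369
finger_force: 0.0
```

Run:
```python
from h import *
f=grab('scene','s15.png'); t=grab('top','t15.png'); P=cloud(t); hs=cv2.cvtColor(t['image'],cv2.COLOR_RGB2HSV)
r=((hs[...,0]<6)|(hs[...,0]>174))&(hs[...,1]>170)&(P[...,2]>.07)&(P[...,2]<.13)&(P[...,1]<0)&(P[...,0]<.65)
n,l,s,c=cv2.connectedComponentsWithStats(r.astype(np.uint8))
for i in range(1,n):
    if s[i,4]>8: print(s[i,4],P[l==i].mean(0).round(4),np.percentile(P[l==i][:,2],80).round(4))
cv2.imwrite('pics/s15c.png',cv2.resize(f['image'][200:400,220:540,::-1],None,fx=2,fy=2))
```

```text
33 [ 0.5828 -0.1359  0.1098] 0.1119
31 [ 0.5135 -0.0844  0.1101] 0.1133
29 [ 0.5035 -0.1701  0.1095] 0.1123
```

View pics/s15c.png

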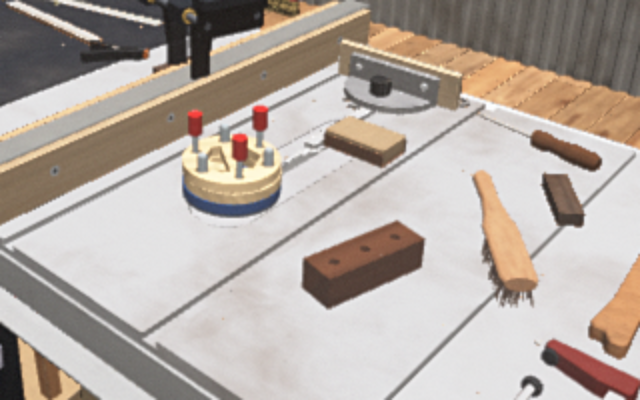

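The scene view shows the rods upright in the stack with caps at (195,123), (260,117) and (240,147), all at the same height. The rack is empty, and the cork block and brush are untouched. The discs lie flat.

```bash
python3 -c "
from rig import bot
print(bot.job_done())"
```

```text
the job is handed in; nothing more can be done
None
```

The job is handed in: both discs present are stacked flat on the hub, the three rods are bottomed out one to a socket, and the arm never went near the sanding block, offcut or brush; the judge gave no result.

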